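# Charge a grinding jar from the dial ball dispenser

## Robot

A 7-joint arm with a two-finger parallel gripper is mounted at the origin on a cart in front of the work surface, level with it; the furniture and walls round the work are solid. World frame = base frame: x ahead of the robot, y to its left, z up, the work surface at z = 0. Lengths are in mm, angles in rad, forces in N, time in s.
With the tool pointing down it reaches from about 400 to 850 mm from the base axis. Payload 4.5 kg.
Tool frame: the origin (TCP) lies midway between the tips of the shut fingers; the grasp point (between the pads) lies 19 mm behind it; z points along the fingers, y is the direction in which the jaws open and shut (so a half turn about z gives the same grasp; the last joint's range is limited). The gripper opens to 88 mm and grips with 3 to 60 N. Pads are 18 mm wide; open, the fingers measure 123 mm over their backs; the gripper's body (75 mm by 187 mm) begins 45 mm behind the grasp point.
Start: joints at [1.306, 0.689, -0.195, 1.565, 0.157, 0.902, -0.215], TCP at [184.012, -597.321, 238.743] pointing down, gripper open.
Joint ranges: [-3.01, 3.01], [-0.46, 2.08], [-1.47, 1.51], [0.13, 2.56], [-1, 4.14], [0.04, 2.09], [-2.66, 2.66]. Speed limits (rad/s): [2.57, 2.57, 3.14, 3.14, 3.14, 3.14, 3.14].

## Interface

Orientations are given as a unit quaternion [x, y, z, w].
In Python, from station import sensors, eyes, arm gives the robot as it stands. The module is installed in compiled form; this text tells all that it offers.
- The arm moves only by the tool arm_command, never from a script. Its argument "plan" is one flat list of numbers, 7 for each row, row after row: the turn, a rotation vector about the world's x, y, z in degrees, then the shift along the world's x, y, z in cm, then the closure, from 0 (fully open) to 1 (shut). In form: [wx, wy, wz, dx, dy, dz, claw, wx, wy, wz, dx, dy, dz, claw, ...]. A call has 1 to 8 rows; each row is the pose to reach, as a shift and turn from the pose commanded when the call began; what a row does not reach only later rows make up. A row lasts 1/8 s, in which the tool goes at most 62.5 mm and 10.7 degrees, less where a joint would pass 70% of its speed; a pose out of reach is approached as far as the arm can. A call with a gripper value outside its range is refused whole. The fingers move at their own pace and stop on an object; "force" is the grip in N (left out, the last holds). Time passes only in rows, so rows that repeat a pose let the fingers close. It gives the time, the measured TCP pose, the force and the opening at its end, in the units of the state.
- sensors.get_state(): the state, without advancing time (a new reading comes with each control period).
- eyes.read_camera(name): name is "scene" or "top" or "wrist"; returns a dict with "img" (420x560x3 uint8, blue, green, red), "depth" (420x560 float32, mm along the optical axis (not along the pixel's ray), 0 where there is no reading), "intrinsics" (3x3 intrinsics, pixels), "dist" ([k1, k2, p1, p2, k3] as OpenCV has them; the pictures are not rectified), "R" (3x3) and "t" (3): a world point X has camera coordinates R X + t; the wrist camera has in their place "mount" (4x4, takes a point from camera to tool coordinates, whose origin is the TCP and whose axes are the flange's). Camera axes: x right, y down, z forward; pixel columns grow to the right and rows downward; lengths in mm; the calibration is good to about 2 mm. A picture is of the moment at which its call begins: read the wrist's pose just before it.
- arm.close_job(): hands the job in, once; it reports no verdict.
The state is a dict: "clock": time; "q": joint angles; "dq": joint speeds; "tau": joint torques, N m; "ee_pos": TCP position; "tcp_rot": TCP orientation; "force": force on the tool from outside, world axes, zero at the start; "torque": the same for the moment, N m; "width": opening from 0.0 (shut) to 1.0 (fully open).
Only numpy, scipy, OpenCV 4.12 (cv2) and the standard library are available. Lean on these libraries where they do the work, as an engineer would, in place of code of your own. Each camera call takes 0.05 s, during which the arm holds its last target. There are 200 camera calls.

## Task

Charge the grinding jar for the homogeniser. Turn the dial on the ball dispenser to its largest opening, then tip the drum over by its crank, rocking it if need be, until every ball has run down the chute into the jar; also move every sample plug from the pocket tray into the jar. Finally put the lid on the jar, fully down with its notch over the jar's key, and leave the drum upright with its dial turned back to shut.

Things in the scene. Friction and masses are not known exactly. Their poses are not given: they have to be found in the camera images.
- stand: White ball dispenser, fixed; base plate 300 x 128 x 8 mm. Origin: table level between jar and drum; its x axis runs along the base from the jar to the drum (roughly away from the robot), z up. A round clear-walled drum (94 mm across, 87 mm high) hangs between two cheeks on an axle along the stand's y axis through (85, 0, 215) mm; upright, it ends 113 mm short of the jar's axis.
- chute_lip (a point): Lower end of the open aluminium chute (56 mm wide inside, walls 23 mm high) that slopes down from under the drum towards the stand's -x; it ends 3 mm short of the jar's rim and 7 mm above it.
- drum (a joint): Tip angle of the drum about its axle (rad): 0 = upright, at its stop; grows as the drum's top is tipped towards the jar (stand's -x); end stop 2.15, with the mouth pointing steeply down over the chute. It stays where it is left (friction 0.15 N m).
- crank_grip (a point): Middle of the crank grip: black sleeve, 17 mm thick, 56 mm long, spinning freely on its pin, always parallel to the axle (stand's y), on the -y side, 100 mm from the drum's middle. At tip angle a it is 72 mm from the axle: 72*sin(1.134 - a) mm towards the stand's +x, 72*cos(1.134 - a) mm up, so it passes over the top. Only its position is meant.
- dial (a joint): Angle of the aluminium dial on the drum's top (rad): 0 = shut (stop); grows anticlockwise seen from above; near 0.8 a small hole (8 mm), near 1.5 a middle hole (14 mm), at the end stop 2.45 the largest hole (32 mm) lies over the drum's outlet, which is 26 mm off its axis towards the chute. Stays where it is left (friction 0.05 N m).
- dial_grip (a point): On the dial's axis, 11 mm below the top of its black bar grip (40 mm long, 13 mm thick, 27 mm high above the dial); its x axis runs along the bar, which lies at right angles to the direction of the largest hole; z away from the drum. 60 mm above the axle when the drum is upright.
- jar: Round steel grinding jar fixed in its seat on the stand's base before the chute: outside diameter 104 mm, inside 88 mm, 70 mm high, floor 6 mm thick. Origin: middle of its underside, 8 mm above the table, z up. Its key is on its own -x side (away from the chute, to within 0.6 rad).
- jar_key (a point): The jar's key: a dark steel lug 11 mm wide on the outside of the rim, 50 mm from the jar's axis along the jar's -x; it rises 10 mm above the rim, the top 5 mm tapered to 5 mm width. The point is 4 mm above the rim.
- lid: Loose round steel jar lid, 0.2 kg. Origin: middle of its underside. A centring step (82 mm wide, 6 mm deep) enters the jar; the plate above it (99 mm wide, 7 mm thick) rests on the rim; on top a black bar grip along the lid's x axis (60 mm long, 18 mm thick, 13 to 41 mm above the origin). Seated, its origin is 64 mm above the jar's origin and their axes agree.
- lid_notch (a point): The notch in the lid's edge that goes over the key: 17 mm wide, 7.5 mm deep, on the lid's -x side; the point is 50 mm from the lid's axis, 10 mm above the lid's underside.
- tray: Grey pocket tray, fixed: 184 x 64 mm (foot 190 x 70 mm), 18 mm high, with four square pockets 23 mm wide and 12 mm deep in a row along its x axis at -63, -21, 21, 63 mm. Origin: middle of its underside.
- plug1: Dried sample plug, an off-white block 20 x 20 x 30 mm, 15 g, origin at its centre, long side along its z; stands in a pocket of the tray (18 mm stand out) at the start. May be absent.
- plug2: Dried sample plug, an off-white block 20 x 20 x 30 mm, 15 g, origin at its centre, long side along its z; stands in a pocket of the tray (18 mm stand out) at the start. May be absent.
- plug3: Dried sample plug, an off-white block 20 x 20 x 30 mm, 15 g, origin at its centre, long side along its z; stands in a pocket of the tray (18 mm stand out) at the start. May be absent.
- plug4: Dried sample plug, an off-white block 20 x 20 x 30 mm, 15 g, origin at its centre, long side along its z; stands in a pocket of the tray (18 mm stand out) at the start. May be absent.
- ball1: Steel grinding ball, 20 mm diameter, 33 g, origin at its centre; lies in the drum at the start. May be absent.
- ball2: Steel grinding ball, 20 mm diameter, 33 g, origin at its centre; lies in the drum at the start. May be absent.
- ball3: Steel grinding ball, 20 mm diameter, 33 g, origin at its centre; lies in the drum at the start. May be absent.
- ball4: Steel grinding ball, 20 mm diameter, 33 g, origin at its centre; lies in the drum at the start. May be absent.
- ball5: Steel grinding ball, 20 mm diameter, 33 g, origin at its centre; lies in the drum at the start. May be absent.

How it is judged:
By the outcome, as a careful person would: the job done as asked, in the order asked, and still so for the second after the job is handed in, with the robot touching nothing.
Of ball1, ball2, ball3, ball4, ball5 only 3 to 5 are there at a start; the rules pass over those that are not, and their reading is None.
Of plug1, plug2, plug3, plug4 only 2 to 4 are there at a start; the rules pass over those that are not, and their reading is None.
At some moment in a run one of lid, plug1, plug2, plug3, plug4 may be knocked a few centimetres aside while the robot is not near it.
Once in a run the grip may slacken for a moment while it holds something.
It also fails if it takes over 208 s, if anything falls off the work surface, if the arm or the gripper's body presses on something with over 40 N, if the wrist force passes 120 N, or if a joint passes its speed limit or range.

## Working session

There is one attempt and no reset: what is moved stays moved. The work goes in short steps, Python scripts to look and compute and a tool call to move; the robot and the scene stay as the last step left them, time stands still between calls to the robot, and variables do not carry over. Pictures are saved under pics/ and viewed, about 12 in all and at most 16, crops included, and the job is handed in when it is done.

Besides the shell and the picture viewer there is one more tool, called after ">>>" as a command line: name --argument value ..., lists and objects as JSON in quotes. arm_command: Moves the arm, as the interface text tells. Its arguments: {"type":"object","properties":{"plan":{"type":"array"},"force":{"type":"number"}},"required":["plan"]}

```bash
mkdir -p pics; cat > h.py <<'E'
import numpy as np, cv2
from station import sensors, eyes, arm
from scipy.spatial.transform import Rotation as Ro
def shot(cam,name=None):
    s=sensors.get_state(); c=eyes.read_camera(cam)
    if cam=="wrist":
        T=np.eye(4);T[:3,:3]=Ro.from_quat(s["tcp_rot"]).as_matrix();T[:3,3]=s["ee_pos"]
        W=T@c["mount"]; c["R"]=W[:3,:3].T; c["t"]=-W[:3,:3].T@W[:3,3]
    c={k:np.asarray(v) for k,v in c.items()}
    if name: cv2.imwrite(f"pics/{name}.png",c["img"]); np.savez(f"pics/{name}.npz",**c)
    return c
def load(n): return dict(np.load(f"pics/{n}.npz"))
def ray(c,u,v):
    p=cv2.undistortPoints(np.array([[[u,v]]],float),c["intrinsics"],c["dist"])[0,0]
    return np.array([p[0],p[1],1.])
def atz(c,u,v,z):
    d=c["R"].T@ray(c,u,v); o=-c["R"].T@c["t"]; return o+d*(z-o[2])/d[2]
def atd(c,u,v,r=1):
    D=c["depth"][int(v)-r:int(v)+r+1,int(u)-r:int(u)+r+1]; D=D[D>0]
    return c["R"].T@(ray(c,u,v)*np.median(D)-c["t"])
def pix(c,X):
    return cv2.projectPoints(np.atleast_2d(np.array(X,float)),cv2.Rodrigues(c["R"])[0],c["t"].astype(float),c["intrinsics"],c["dist"])[0][:,0]
def cloud(c):
    h,w=c["depth"].shape; v,u=np.mgrid[:h,:w]
    p=cv2.undistortPoints(np.stack([u.ravel(),v.ravel()],1).astype(float)[:,None],c["intrinsics"],c["dist"])[:,0]
    d=c["depth"].ravel()[:,None]
    return ((np.hstack([p,np.ones((len(p),1))])*d-c["t"])@c["R"]).reshape(h,w,3)
E
python3 - <<'E'
from h import *
a=shot("scene","scene0");b=shot("top","top0")
s=sensors.get_state();print(s["clock"],s["ee_pos"],s["tcp_rot"],s["width"],s["force"])
for c in(a,b):print(-c["R"].T@c["t"],c["R"][2],c["intrinsics"][0,0])
E
```

```text
0.1 [ 183.75213394 -596.76922601  237.97339067] [ 9.88858233e-01  1.48857849e-01 -1.86750779e-04 -8.37363003e-04] 1.0032250362065749 [-0.18901305 -0.10061948 -0.00917142]
[-384.35684157  776.61276033  846.41540158] [ 0.71002987 -0.49633222 -0.49951167] 533.6166280217357
[ 409.38981918  122.49995922 1683.19819387] [ 8.52457653e-02  1.56763533e-04 -9.96359942e-01] 541.8775649118846
```

View pics/scene0.png

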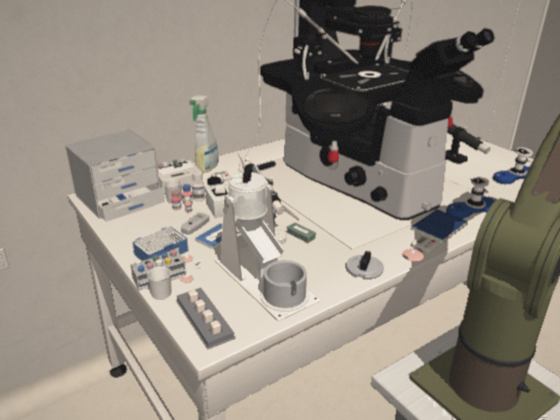

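View pics/top0.png

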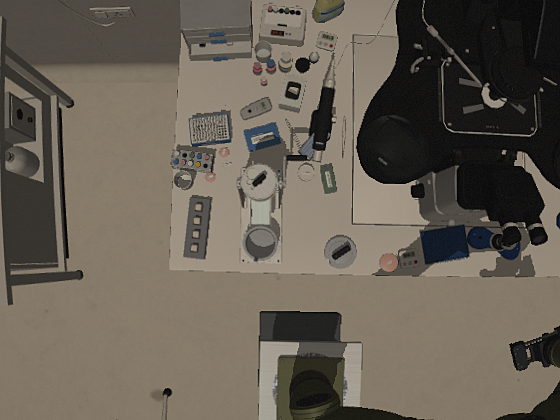

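The scene view shows the dispenser at about (250,220), the jar at (285,283), the lid at (365,263) and the tray with 4 plugs at (205,315). The top view shows the drum at (260,180), the jar at (262,243), the lid at (341,251) and the tray at (198,227).

```bash
python3 - <<'E'
from h import *
c=load("top0");s=load("scene0")
cv2.imwrite("pics/top0c.png",cv2.resize(c["img"][150:275,175:365],None,fx=4.2,fy=4.2,interpolation=cv2.INTER_CUBIC))
cv2.imwrite("pics/scene0c.png",cv2.resize(s["img"][150:350,170:390],None,fx=3,fy=3,interpolation=cv2.INTER_CUBIC)[:600])
P=cloud(c)
for n,u,v in(("jarfloor",262,243),("lid",330,245),("tray",190,210),("table",230,230),("drumtop",262,192),("grip",261,180)):print(n,atd(c,u,v).round(1))
E
```

```text
jarfloor [450.  159.6  14.3]
lid [449.5 -50.5  10.9]
tray [545.6 386.1  15.3]
table [487.8 260.5   1.8]
drumtop [578.8 158.1 258.7]
grip [607.5 161.1 281.9]
```

View pics/top0c.png

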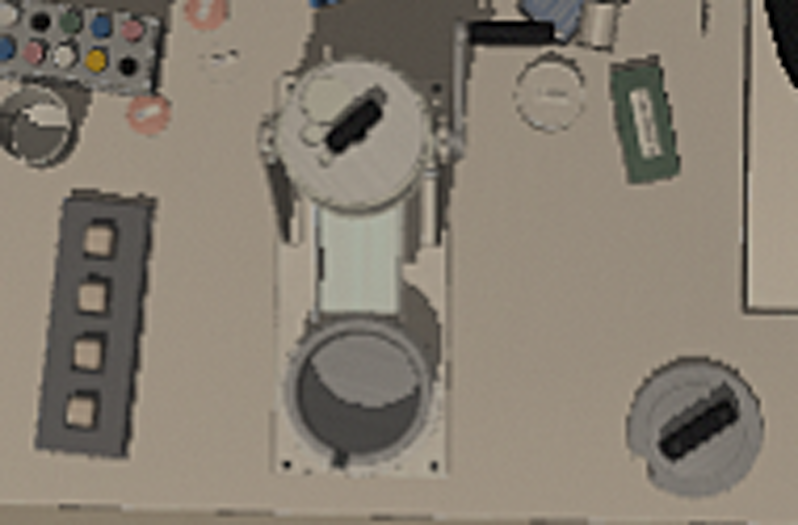

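View pics/scene0c.png

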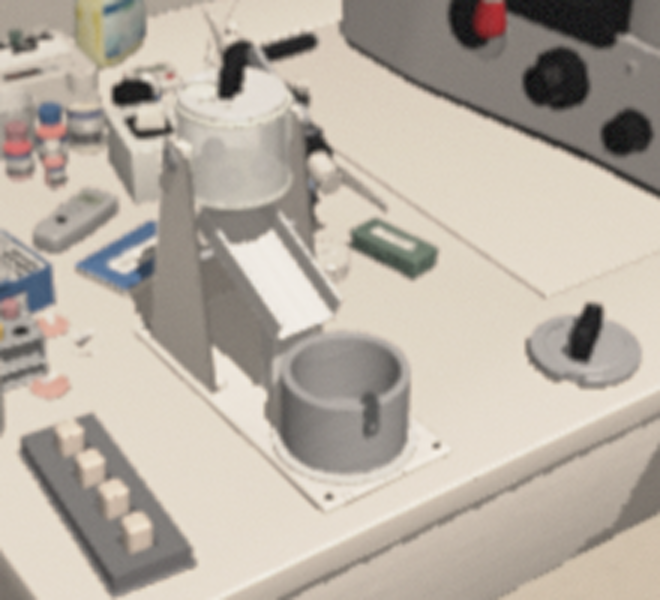

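```bash
python3 - <<'E'
from h import *
c=load("top0")
f=lambda u,v,z:atz(c,u/4.2+175-.4,v/4.2+150-.4,z)
def p(n,u,v,z):
    X=f(u,v,z);print(n,X.round(1));return X[:2]
ang=lambda d:np.degrees(np.arctan2(d[1],d[0])).round(1)
j=p("jar",360,391,78);k=p("key",340,460,86);print("key dir",ang(k-j))
print("stand",ang(p("bl",446,474,8)-p("al",276,472,8)))
d=p("drum",351,136,259);print("stand dir",ang(d-j),np.hypot(*(d-j)))
b1=p("bar",330,147,286);b2=p("bar",382,96,286);print("bar",ang(b2-b1),(b1+b2)/2)
p("crank a",470,33,253);p("crank b",553,33,253)
l=p("lid",695,427,13);a=p("lb",665,445,41);b=p("lb",735,400,41);print("lidbar",ang(b-a),(a+b)/2);n=p("notch",640,468,13);print("notch",ang(n-l))
for u,v in((100,240),(94,297),(88,354),(81,411)):p("plug",u,v,36)
# scene cross-check by depth clouds
P=cloud(c).reshape(-1,3)
def cen(n,lo,hi):
    m=np.all((P>lo)&(P<hi),1);q=P[m];print(n,m.sum(),q.mean(0).round(1),((q.min(0)+q.max(0))/2).round(1),(q.max(0)-q.min(0)).round(0));return q
cen("dialdisc",(540,90,250),(680,230,266));cen("dialbar",(560,100,272),(660,220,300));
cen("lidplate",(370,-120,6),(500,20,20));q=cen("lidbar",(370,-120,28),(500,20,60));print(ang(np.linalg.svd(q[:,:2]-q[:,:2].mean(0))[2][0]))
for i in range(4):cen("plug",(425+i*38,345,26),(463+i*38,420,50))
cen("jar",(390,100,70),(510,220,82));cen("key",(380,140,83),(430,190,95));cen("crank",(640,0,235),(720,85,270))
E
```

```text
jar [449.2 163.2  78. ]
key [400.3 175.6  86. ]
key dir 165.8
bl [391.8 100.1   8. ]
al [389.7 225.    8. ]
stand -89.0
drum [605.2 169.1 259. ]
stand dir 2.2 156.15106315958337
bar [594.3 181.  286. ]
bar [627.1 149.7 286. ]
bar -43.6 [610.69900107 165.34654739]
crank a [674.4  95.5 253. ]
crank b [676.   42.6 253. ]
lid [430.9 -81.9  13. ]
lb [417. -57.  41.]
lb [ 450.7 -107.2   41. ]
lidbar -56.1 [433.84485447 -82.1015042 ]
notch [399.8 -42.   13. ]
notch 127.9
plug [554.7 357.3  36. ]
plug [512.9 360.   36. ]
plug [471.3 362.8  36. ]
plug [429.7 366.4  36. ]
dialdisc 919 [608.4 167.  257.4] [619.6 153.4 257.8] [118. 124.  16.]
dialbar 82 [608.  168.1 284.5] [607.7 167.5 282.2] [31. 33. 19.]
lidplate 619 [429.8 -74.   12.8] [433.6 -50.4  13. ] [127. 139.  14.]
lidbar 119 [427.  -81.3  39.8] [426.9 -81.6  39.1] [41. 55. 20.]
124.5
plug 35 [436.3 365.1  33.9] [443.5 365.7  33.1] [37. 21. 13.]
plug 39 [472.3 363.3  35.8] [472.5 373.3  35.2] [16. 41. 17.]
plug 41 [513.  361.6  34.4] [513.5 369.9  34.4] [18. 39. 15.]
plug 44 [554.2 358.6  34.5] [554.2 359.1  34.6] [19. 20. 14.]
jar 243 [451.3 165.7  76.9] [452.5 165.6  76. ] [110. 104.  12.]
key 15 [399.1 174.6  87.8] [399.2 171.4  88.4] [ 9. 30. 10.]
crank 100 [675.4  62.2 251.8] [675.9  60.6 251. ] [16. 46. 18.]
```

>>> arm_command --plan '[0, 0, -10, 3, 5, 4, 0, 0, 0, -20, 6, 10, 8, 0, 0, 0, -30, 9, 15, 12, 0, 0, 0, -40, 12, 20, 15, 0, 0, 0, -50, 15, 25, 16, 0, 0, 0, -60, 18, 30, 16, 0, 0, 0, -64, 21, 35, 16, 0, 0, 0, -64, 24, 40, 16, 0]'

```text
clock: 1.1
ee_pos: [416.8, -208.5, 398.7]
tcp_rot: [0.917, -0.398, 0.0, 0.0]
force: [0.3, -1.2, 0.0]
width: 0.996
```

```bash
cat > st.py <<'E'
from h import *
s=sensors.get_state();R=Ro.from_quat(s["tcp_rot"]).as_matrix()
print("t",round(s["clock"],2),"pos",s["ee_pos"].round(1),"q",np.round(s["q"],2),"jaw",np.degrees(np.arctan2(R[1,1],R[0,1])).round(1),"z",R[:,2].round(3),"F",s["force"].round(1),"w",round(s["width"]*88,1))
E
python3 st.py
```

```text
t 1.1 pos [ 416.8 -208.5  398.7] q [ 0.36  0.29  0.01  1.77 -0.    1.08 -2.02] jaw -136.9 z [ 0. -0. -1.] F [ 0.3 -1.2  0. ] w 87.7
```

>>> arm_command --plan '[0, 0, 10, 0, 6, 0, 0, 0, 0, 21, 0, 12, 0, 0, 0, 0, 31, 0, 18, 0, 0, 0, 0, 42, 0, 24, 0, 0, 0, 0, 52, 0, 30, 0, 0, 0, 0, 63, 1, 36, -1, 0, 0, 0, 73, 1, 36, -1, 0, 0, 0, 84, 1, 36, -1, 0]'

```text
clock: 2.1
ee_pos: [425.7, 150.4, 388.1]
tcp_rot: [0.947, 0.32, -0.001, -0.0]
force: [0.3, 0.8, -0.3]
width: 0.998
```

>>> arm_command --plan '[0, 0, 10, 2, 0, 0, 0, 0, 0, 21, 5, 0, 0, 0, 0, 0, 31, 8, 0, 0, 0, 0, 0, 42, 11, 0, 0, 0, 0, 0, 52, 14, 0, 0, 0, 0, 0, 63, 17.4, 0.5, 0, 0, 0, 0, 73, 17.4, 0.5, 0, 0, 0, 0, 84, 17.4, 0.5, 0, 0]'

```text
clock: 3.1
ee_pos: [600.3, 154.5, 387.7]
tcp_rot: [0.493, 0.87, -0.0, -0.001]
force: [-0.4, -0.8, -0.3]
width: 1.004
```

>>> arm_command --plan '[0, 0, 10, 0, 0, -3, 0, 0, 0, 10, 0, 0, -5, 0, 0, 0, 10, 0, 0, -5, 0]'

```text
clock: 3.48
ee_pos: [599.3, 153.6, 336.7]
tcp_rot: [0.418, 0.909, -0.002, -0.001]
force: [0.1, 0.3, 0.2]
width: 1.002
```

```bash
python3 st.py; python3 - <<'E'
from h import *
c=shot("wrist","w1");P=cloud(c)
m=(P[...,2]>274)&(P[...,2]<295)&(np.hypot(P[...,0]-608,P[...,1]-168)<45)
q=P[m];print(m.sum(),q.mean(0),(q.max(0)+q.min(0))/2,np.ptp(q,0));
d=np.linalg.svd(q[:,:2]-q[:,:2].mean(0))[2][0];print(np.degrees(np.arctan2(d[1],d[0])))
E
```

```text
t 3.48 pos [599.3 153.6 336.7] q [ 0.09  0.68 -0.81  1.43  0.5   1.25 -0.05] jaw 40.6 z [-0.004 -0.002 -1.   ] F [0.1 0.3 0.2] w 88.1
1388 [610.13617057 168.74824055 284.25986332] [611.47562122 167.61348806 280.80939436] [33.27066493 35.50784346 13.36588809]
-47.78110728021283
```

View pics/w1.png

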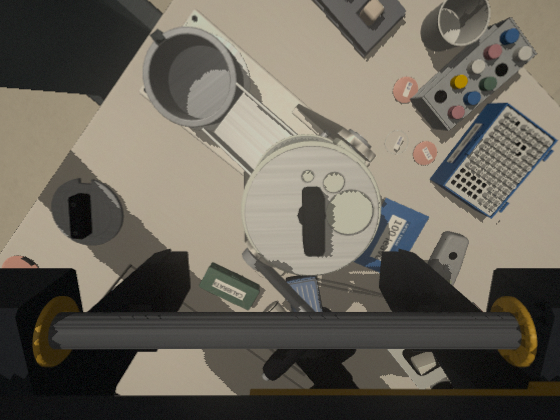

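>>> arm_command --plan '[0, 0, 1.6, 1.1, 1.45, 0, 0, 0, 0, 1.6, 1.1, 1.45, -3, 0.2, 0, 0, 1.6, 1.1, 1.45, -6, 0.4, 0, 0, 1.6, 1.1, 1.45, -7.1, 0.6, 0, 0, 1.6, 1.1, 1.45, -7.1, 1, 0, 0, 1.6, 1.1, 1.45, -7.1, 1, 0, 0, 1.6, 1.1, 1.45, -7.1, 1, 0, 0, 1.6, 1.1, 1.45, -7.1, 1]' --force 30

```text
clock: 4.53
ee_pos: [611.5, 169.2, 268.3]
tcp_rot: [0.405, 0.914, 0.0, 0.0]
force: [-0.2, 0.2, 0.1]
width: 0.233
```

```bash
python3 st.py
```

```text
t 4.53 pos [611.5 169.2 268.3] q [ 0.06  0.76 -0.78  1.48  0.57  1.13 -0.09] jaw 42.2 z [ 0.001  0.    -1.   ] F [-0.2  0.2  0.1] w 20.5
```

>>> arm_command --plan '[0, 0, 0, 0, 0, -0.3, 1, 0, 0, 0, 0, 0, -0.3, 1, 0, 0, 9, 0, 0, -0.3, 1, 0, 0, 18, 0, 0, -0.3, 1, 0, 0, 27, 0, 0, -0.3, 1, 0, 0, 36, 0, 0, -0.3, 1, 0, 0, 45, 0, 0, -0.3, 1, 0, 0, 54, 0, 0, -0.3, 1]'

```text
clock: 5.52
ee_pos: [610.4, 167.9, 266.1]
tcp_rot: [-0.056, 0.998, -0.001, -0.001]
force: [-4.6, -4.0, 9.7]
width: 0.143
```

```bash
python3 st.py
```

```text
t 5.53 pos [610.4 167.9 266.1] q [ 0.15  0.84 -1.01  1.48  0.73  1.23  0.72] jaw 96.5 z [-0.001 -0.003 -1.   ] F [-4.6 -4.   9.7] w 12.5
```

>>> arm_command --plan '[0, 0, 10, 0, 0, 0.1, 1, 0, 0, 20, 0, 0, 0.1, 1, 0, 0, 30, 0, 0, 0.1, 1, 0, 0, 40, 0, 0, 0.1, 1, 0, 0, 50, 0, 0, 0.1, 1, 0, 0, 60, 0, 0, 0.1, 1, 0, 0, 70, 0, 0, 0.1, 1, 0, 0, 77, 0, 0, 0.1, 1]'

```text
clock: 6.52
ee_pos: [610.6, 167.5, 266.1]
tcp_rot: [-0.665, 0.747, -0.001, -0.002]
force: [-3.0, -3.4, 6.1]
width: 0.149
```

>>> arm_command --plan '[0, 0, 4, 0, 0, 0, 1, 0, 0, 8, 0, 0, 0, 1, 0, 0, 11, 0, 0, 0, 1, 0, 0, 11, 0, 0, 0, 1]'

```text
clock: 7.02
ee_pos: [610.7, 168.2, 265.8]
tcp_rot: [0.732, -0.681, 0.0, 0.001]
force: [-3.3, -2.9, 4.6]
width: 0.149
```

```bash
python3 st.py;python3 -c "
from h import *
print(sensors.get_state()['torque'])"
```

```text
t 7.03 pos [610.7 168.2 265.8] q [ 0.24  0.98 -1.34  1.48  0.95  1.43  2.09] jaw -175.9 z [-0.001 -0.002 -1.   ] F [-3.3 -2.9  4.6] w 13.1
[-0.76794822  0.82764578 -0.27341548]
```

>>> arm_command --plan '[0, 0, 0, 0, 0, 0, 0.3, 0, 0, 0, 0, 0, 0, 0.3, 0, 0, 0, 0, 0, 5, 0.3, 0, 0, -2.6, 3, -5, 5, 0.3, 0, 0, -2.6, 6.5, -10.5, 5, 0.3, 0, 0, -2.6, 6.5, -10.5, 5, 0.3, 0, 0, -2.6, 6.5, -10.5, 5, 0.3]'

```text
clock: 7.9
ee_pos: [676.0, 64.7, 315.3]
tcp_rot: [0.717, -0.697, -0.001, -0.0]
force: [-0.6, 1.3, -0.1]
width: 0.702
```

```bash
python3 st.py; python3 - <<'E'
from h import *
c=shot("wrist","w2");P=cloud(c)
m=(P[...,2]>235)&(P[...,2]<262)&(abs(P[...,0]-676)<25)&(abs(P[...,1]-65)<45)&(c["img"].max(2)<60)
q=P[m];print(m.sum(),q.mean(0),(q.max(0)+q.min(0))/2,np.ptp(q,0));
t=shot("top","top2");s=shot("scene","s2")
a=cv2.resize(c["img"],(400,300));b=cv2.resize(t["img"][150:225,210:310],(400,300),interpolation=cv2.INTER_CUBIC)
d=cv2.resize(s["img"][150:300,200:300],(400,600),interpolation=cv2.INTER_CUBIC)
cv2.imwrite("pics/m2.png",np.hstack([np.vstack([a,b]),d]))
E
```

```text
t 7.9 pos [676.   64.7 315.3] q [ 0.35  0.97 -1.34  1.25  0.94  1.57  2.34] jaw -178.4 z [-0.     0.001 -1.   ] F [-0.6  1.3 -0.1] w 61.8
1848 [679.23586641  68.14272503 251.23252269] [679.14692395  68.42378704 249.04952697] [16.47746662 55.24955644 11.47993278]
```

View pics/m2.png

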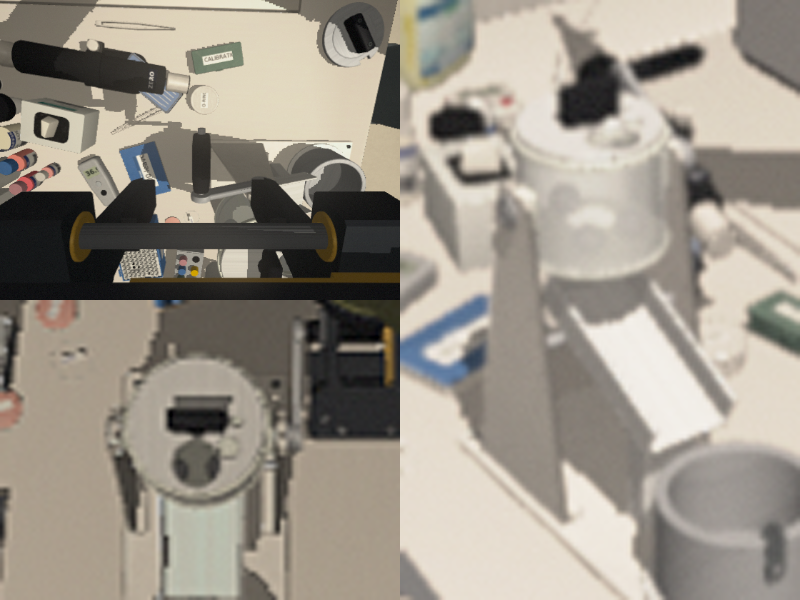

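>>> arm_command --plan '[0, 0, 0, 0.3, 0, -4, 0.3, 0, 0, 0, 0.3, 0, -8.6, 0.3, 0, 0, 0, 0.3, 0, -8.6, 1, 0, 0, 0, 0.3, 0, -8.6, 1, 0, 0, 0, 0.3, 0, -8.6, 1, 0, 0, 0, 0.3, 0, -8.6, 1, 0, 0, 0, 0.3, 0, -8.6, 1, 0, 0, 0, 0.3, 0, -8.6, 1]' --force 25

```text
clock: 9.05
ee_pos: [678.0, 64.4, 230.4]
tcp_rot: [0.717, -0.697, -0.001, 0.001]
force: [-5.1, -0.5, 4.7]
width: 0.178
```

```bash
python3 st.py
```

```text
t 9.05 pos [678.   64.4 230.4] q [ 0.36  1.06 -1.3   1.36  1.01  1.45  2.28] jaw -178.3 z [-0.002 -0.    -1.   ] F [-5.1 -0.5  4.7] w 15.7
```

>>> arm_command --plan '[0, 0, 0, -0.5, 0, 1, 1, 0, 0, 0, -1.2, 0, 1.8, 1, 0, 0, 0, -2, 0, 2.5, 1, 0, 0, 0, -2.9, 0, 3.15, 1, 0, 0, 0, -3.9, 0, 3.6, 1, 0, 0, 0, -4.9, 0, 3.95, 1, 0, 0, 0, -4.9, 0, 3.95, 1]'

```text
clock: 9.93
ee_pos: [629.3, 63.5, 270.0]
tcp_rot: [0.717, -0.697, 0.0, 0.001]
force: [-2.1, -3.6, 2.6]
width: 0.181
```

```bash
python3 st.py
```

```text
t 9.93 pos [629.3  63.5 270. ] q [ 0.41  0.98 -1.35  1.48  0.95  1.44  2.22] jaw -178.4 z [-0.    -0.002 -1.   ] F [-2.1 -3.6  2.6] w 16.0
```

>>> arm_command --plan '[0, 0, 0, -0.55, 0, 0.07, 1, 0, 0, 0, -1.1, 0, 0.13, 1, 0, 0, 0, -1.6, 0, 0.17, 1, 0, 0, 0, -2.14, 0, 0.18, 1, 0, 0, 0, -2.7, 0, 0.12, 1, 0, 0, 0, -3.2, 0, 0.02, 1, 0, 0, 0, -3.75, 0, -0.12, 1, 0, 0, 0, -4.25, 0, -0.28, 1]'

```text
clock: 10.92
ee_pos: [587.8, 62.7, 267.4]
tcp_rot: [0.716, -0.698, 0.001, 0.001]
force: [-0.7, -7.6, 7.8]
width: 0.177
```

>>> arm_command --plan '[0, 0, 0, -0.5, 0, -0.24, 1, 0, 0, 0, -1, 0, -0.5, 1, 0, 0, 0, -1.45, 0, -0.78, 1, 0, 0, 0, -1.87, 0, -1.06, 1, 0, 0, 0, -2.4, 0, -1.5, 1, 0, 0, 0, -2.85, 0, -2, 1, 0, 0, 0, -3.2, 0, -2.4, 1, 0, 0, 0, -3.5, 0, -2.85, 1]'

```text
clock: 11.92
ee_pos: [551.3, 62.0, 237.5]
tcp_rot: [0.717, -0.697, 0.001, 0.003]
force: [1.3, -8.9, 20.6]
width: 0.18
```

```bash
python3 st.py; python3 - <<'E'
from h import *
t=shot("top","top3");s=shot("scene","s3")
b=cv2.resize(t["img"][150:275,220:310],(432,600),interpolation=cv2.INTER_CUBIC)
d=cv2.resize(s["img"][160:310,215:305],(360,600),interpolation=cv2.INTER_CUBIC)
cv2.imwrite("pics/m3.png",np.hstack([b,d]))
E
```

```text
t 11.93 pos [551.3  62.  237.5] q [ 0.47  0.94 -1.36  1.75  0.96  1.3   2.04] jaw -178.4 z [-0.003 -0.005 -1.   ] F [ 1.3 -8.9 20.6] w 15.8
```

View pics/m3.png

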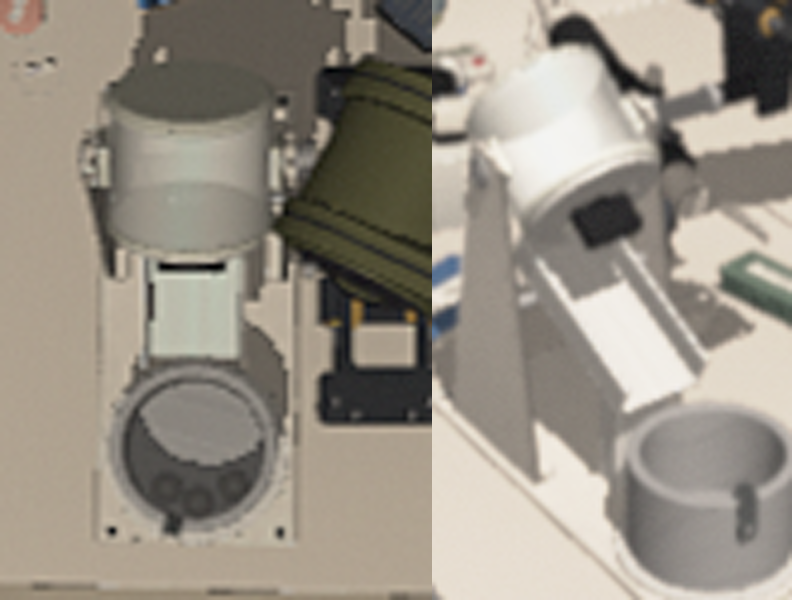

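>>> arm_command --plan '[0, 0, 0, 0.6, 0, 0.9, 1, 0, 0, 0, 1.98, 0, 2.1, 1, 0, 0, 0, 0.6, 0, 0.85, 1, 0, 0, 0, 0.05, 0, 0.1, 1, 0, 0, 0, 0.6, 0, 0.9, 1, 0, 0, 0, 1.98, 0, 2.1, 1, 0, 0, 0, 0.6, 0, 0.85, 1, 0, 0, 0, 0.05, 0, 0.1, 1]'

```text
clock: 13.02
ee_pos: [552.1, 62.0, 239.0]
tcp_rot: [0.717, -0.697, 0.001, 0.002]
force: [-1.9, -7.9, 3.1]
width: 0.178
```

>>> arm_command --plan '[0, 0, 0, 0, 0, 0, 1, 0, 0, 0, 0, 0, 0, 1, 0, 0, 0, 0, 0, 0, 1, 0, 0, 0, 0, 0, 0, 1]'

```text
clock: 13.52
ee_pos: [551.5, 62.0, 238.1]
tcp_rot: [0.717, -0.697, -0.0, 0.003]
force: [-4.7, -6.0, -1.1]
width: 0.182
```

```bash
python3 st.py; python3 - <<'E'
from h import *
t=shot("top","top4");s=shot("scene","s4")
b=cv2.resize(t["img"][175:270,230:300],(442,600),interpolation=cv2.INTER_CUBIC)
d=cv2.resize(s["img"][160:235,220:265],(360,600),interpolation=cv2.INTER_CUBIC)
cv2.imwrite("pics/m4.png",cv2.convertScaleAbs(np.hstack([b,d]),alpha=1.3,beta=0))
E
```

```text
t 13.53 pos [551.5  62.  238.1] q [ 0.47  0.94 -1.36  1.75  0.96  1.3   2.05] jaw -178.4 z [-0.005 -0.005 -1.   ] F [-4.7 -6.  -1.1] w 16.0
```

View pics/m4.png

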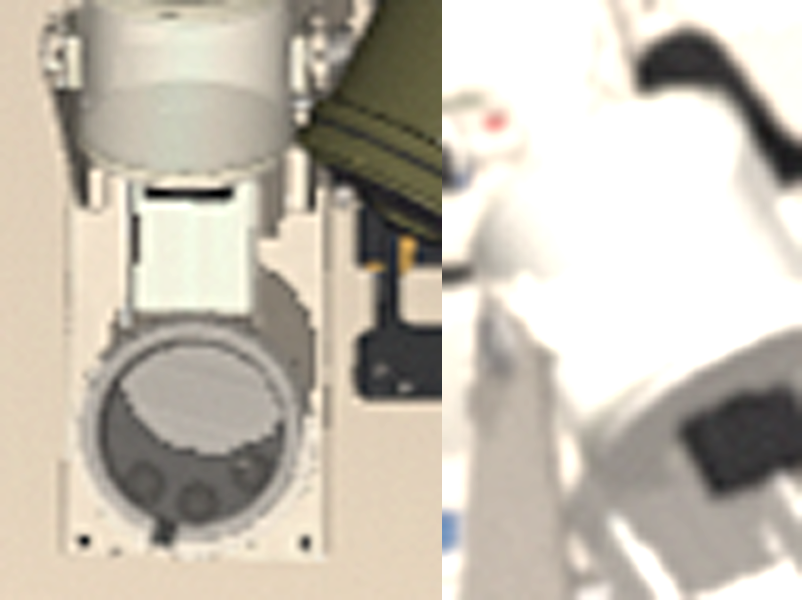

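>>> arm_command --plan '[0, 0, 0, 0.64, 0, 0.87, 1, 0, 0, 0, 1.67, 0, 1.87, 1, 0, 0, 0, 3.54, 0, 2.93, 1, 0, 0, 0, 5.65, 0, 3.39, 1, 0, 0, 0, 7.79, 0, 3.21, 1, 0, 0, 0, 9.79, 0, 2.41, 1, 0, 0, 0, 11.45, 0, 1.05, 1, 0, 0, 0, 12.65, 0, -0.74, 1]'

```text
clock: 14.62
ee_pos: [678.1, 64.4, 230.4]
tcp_rot: [0.717, -0.697, -0.002, 0.002]
force: [-8.8, -2.5, -0.7]
width: 0.18
```

>>> arm_command --plan '[0, 0, 0, 0.05, 0, -0.1, 1, 0, 0, 0, 0.05, 0, -0.1, 1, 0, 0, 0, 0.05, 0, -0.1, 1]'

```text
clock: 15.0
ee_pos: [677.8, 64.4, 228.7]
tcp_rot: [0.718, -0.696, -0.002, 0.003]
force: [-5.2, -2.6, -4.9]
width: 0.172
```

```bash
python3 st.py; python3 - <<'E'
from h import *
s=shot("scene","s5");t=shot("top","top5");f=load("scene0")
r=lambda c:cv2.resize(c["img"][165:235,222:285],(400,440),interpolation=cv2.INTER_CUBIC)
cv2.imwrite("pics/m5.png",np.hstack([r(f),r(s)]))
E
```

```text
t 15.0 pos [677.8  64.4 228.7] q [ 0.35  1.06 -1.29  1.35  1.    1.44  2.29] jaw -178.3 z [-0.007 -0.    -1.   ] F [-5.2 -2.6 -4.9] w 15.1
```

View pics/m5.png

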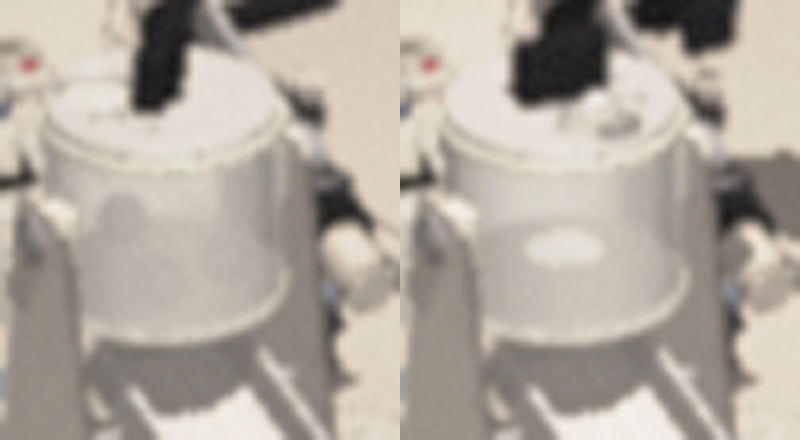

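>>> arm_command --plan '[0, 0, 0, 0, 0, 0, 0.3, 0, 0, 0, 0, 0, 0, 0.3, 0, 0, 0, 0, 0, 0, 0.3, 0, 0, 0, 0, 0, 5, 0.3, 0, 0, 0, 0, 0, 8.7, 0.3, 0, 0, 1, -3, 5, 8.7, 0.3, 0, 0, 1, -6.7, 10.4, 8.7, 0.3, 0, 0, 1, -6.7, 10.4, 8.7, 0.3]'

```text
clock: 16.1
ee_pos: [610.0, 173.6, 319.3]
tcp_rot: [0.727, -0.687, -0.001, -0.001]
force: [0.1, -0.5, -0.2]
width: 0.7
```

```bash
python3 st.py; python3 - <<'E'
from h import *
c=shot("wrist","w6");P=cloud(c)
m=(P[...,2]>274)&(P[...,2]<295)&(np.hypot(P[...,0]-611,P[...,1]-168)<45)&(c["img"].max(2)<80)
q=P[m];print(m.sum(),(q.max(0)+q.min(0))/2,np.ptp(q,0));
m=(P[...,2]>235)&(P[...,2]<262)&(abs(P[...,0]-676)<25)&(abs(P[...,1]-65)<45)&(c["img"].max(2)<60)
q=P[m];print(m.sum(),(q.max(0)+q.min(0))/2 if len(q) else 0)
E
```

```text
t 16.1 pos [610.  173.6 319.3] q [ 0.23  0.91 -1.35  1.4   0.89  1.5   2.13] jaw -176.8 z [ 0.001  0.003 -1.   ] F [ 0.1 -0.5 -0.2] w 61.6
1580 [611.75229483 166.88695315 281.08396592] [13.25433973 39.20963113 14.02439753]
2233 [678.40601868  71.49700701 248.98722648]
```

>>> arm_command --plan '[0, 0, -2, 0.15, -0.5, -2.5, 0.3, 0, 0, -2, 0.15, -0.5, -5.3, 0.3, 0, 0, -2, 0.15, -0.5, -5.3, 1, 0, 0, -2, 0.15, -0.5, -5.3, 1, 0, 0, -2, 0.15, -0.5, -5.3, 1, 0, 0, -2, 0.15, -0.5, -5.3, 1, 0, 0, -2, 0.15, -0.5, -5.3, 1, 0, 0, -2, 0.15, -0.5, -5.3, 1]' --force 30

```text
clock: 17.15
ee_pos: [610.9, 163.4, 265.1]
tcp_rot: [0.712, -0.702, -0.002, 0.003]
force: [-11.5, -1.9, 5.2]
width: 0.145
```

>>> arm_command --plan '[0, 0, -10, 0, 0, 0, 1, 0, 0, -20, 0, 0, 0, 1, 0, 0, -30, 0, 0, 0, 1, 0, 0, -40, 0, 0, 0, 1, 0, 0, -50, 0, 0, 0, 1, 0, 0, -60, 0, 0, 0, 1, 0, 0, -70, 0, 0, 0, 1, 0, 0, -80, 0, 0, 0, 1]'

```text
clock: 18.15
ee_pos: [606.7, 166.9, 265.1]
tcp_rot: [-0.094, 0.996, 0.002, -0.007]
force: [-19.4, 2.4, 7.3]
width: 0.143
```

```bash
python3 st.py
```

```text
t 18.15 pos [606.7 166.9 265.1] q [ 0.16  0.84 -1.02  1.48  0.73  1.24  0.8 ] jaw 100.7 z [-0.013  0.002 -1.   ] F [-19.4   2.4   7.3] w 12.6
```

>>> arm_command --plan '[0, 0, -10, 0.4, 0.1, 0, 1, 0, 0, -20, 0.4, 0.1, 0, 1, 0, 0, -30, 0.4, 0.1, 0, 1, 0, 0, -40, 0.4, 0.1, 0, 1, 0, 0, -50, 0.4, 0.1, 0, 1, 0, 0, -57, 0.4, 0.1, 0, 1, 0, 0, -61, 0.4, 0.1, 0, 1, 0, 0, -61, 0.4, 0.1, 0, 1]'

```text
clock: 19.15
ee_pos: [608.4, 170.8, 265.0]
tcp_rot: [0.421, 0.907, -0.002, -0.009]
force: [-23.2, 5.5, 10.2]
width: 0.143
```

```bash
python3 st.py;python3 -c "
from h import *
print(sensors.get_state()['torque'])"
```

```text
t 19.15 pos [608.4 170.8 265. ] q [ 0.05  0.77 -0.77  1.48  0.55  1.13 -0.11] jaw 40.2 z [-0.017  0.005 -1.   ] F [-23.2   5.5  10.2] w 12.6
[1.26449712 4.33709799 0.19940374]
```

>>> arm_command --plan '[0, 0, 0, 0, 0, 0, 0.5, 0, 0, 0, 0, 0, 0, 0.5, 0, 0, 0, 0, 0, 0, 0.5, 0, 0, 0, 0, 0, 5, 0.5, 0, 0, 0, 0, 0, 8, 0.5, 0, 0, 0, 0, 0, 8, 0.5]'

```text
clock: 19.9
ee_pos: [620.1, 164.8, 347.1]
tcp_rot: [0.426, 0.905, 0.002, 0.002]
force: [-0.6, -0.3, 0.5]
width: 0.503
```

```bash
python3 st.py; python3 - <<'E'
from h import *
c=shot("wrist","w7");P=cloud(c)
m=(P[...,2]>274)&(P[...,2]<295)&(np.hypot(P[...,0]-611,P[...,1]-168)<45)&(c["img"].max(2)<80)
q=P[m];print(m.sum(),(q.max(0)+q.min(0))/2,np.ptp(q,0));
d=np.linalg.svd(q[:,:2]-q[:,:2].mean(0))[2][0];print("bar",np.degrees(np.arctan2(d[1],d[0])),"(at first -47.8)")
t=shot("top","top7");P=cloud(t)
def cen(n,lo,hi):
    m=np.all((P>lo)&(P<hi),-1);q=P[m];print(n,m.sum(),q.mean(0).round(1) if len(q) else 0,np.ptp(q,0).round(0) if len(q) else 0)
for i in range(4):cen("plug",(412+i*41.5,340,24),(450+i*41.5,382,50))
cen("beaker",(520,375,45),(640,450,200));cen("lidbar",(370,-120,28),(500,20,60))
E
```

```text
t 19.9 pos [620.1 164.8 347.1] q [ 0.06  0.7  -0.79  1.35  0.5   1.29 -0.05] jaw 39.5 z [ 0.005  0.002 -1.   ] F [-0.6 -0.3  0.5] w 44.2
1233 [611.66102045 168.25270458 280.58416826] [32.89910195 34.82188567 12.89168595]
bar -49.46461008423419 (at first -47.8)
plug 46 [428.4 365.5  34.1] [22. 25. 21.]
plug 44 [470.9 363.   33.6] [25. 34. 19.]
plug 49 [513.8 359.5  34. ] [28. 29. 20.]
plug 53 [554.4 358.8  32.5] [34. 35. 17.]
beaker 38 [621.7 412.1  57.8] [31. 55. 25.]
lidbar 0 0 0
```

>>> arm_command --plan '[0, 0, 10, -2, 6, 0, 0.5, 0, 0, 20, -4, 12, 0, 0.5, 0, 0, 30, -6.6, 18, 0, 0.5, 0, 0, 40, -6.6, 19.3, -6, 0.5, 0, 0, 46, -6.6, 19.3, -12, 0.5, 0, 0, 46, -6.6, 19.3, -18, 0.5, 0, 0, 46, -6.6, 19.3, -21.5, 0.5, 0, 0, 46, -6.6, 19.3, -21.5, 0.5]'

```text
clock: 21.0
ee_pos: [550.8, 354.6, 125.0]
tcp_rot: [0.038, 0.999, -0.003, -0.003]
force: [-0.0, 0.7, 0.6]
width: 0.501
```

```bash
python3 st.py; python3 - <<'E'
from h import *
c=shot("wrist","w8");P=cloud(c)
b=c["img"]
m=(P[...,2]>29)&(P[...,2]<45)&(abs(P[...,1]-362)<28)&(P[...,0]>400)&(P[...,0]<590)&(b.min(2)>90)
n,L,S,C=cv2.connectedComponentsWithStats(m.astype(np.uint8))
for i in range(1,n):
    if S[i,4]>60:
        q=P[L==i];r=cv2.minAreaRect(q[:,:2].astype(np.float32));print(S[i,4],q.mean(0).round(1),C[i].round(),r)
E
```

```text
t 21.0 pos [550.8 354.6 125. ] q [-0.23  0.99 -0.84  1.53  0.83  1.01  0.18] jaw 85.6 z [-0.006 -0.006 -1.   ] F [-0.   0.7  0.6] w 44.1
902 [432.3 367.9  34.9] [292.  27.] ((432.0273742675781, 368.0948181152344), (18.151453018188477, 18.111074447631836), 86.14230346679688)
802 [472.6 364.7  34.8] [292.  96.] ((472.538818359375, 364.950439453125), (18.42167854309082, 18.262392044067383), 85.60186767578125)
715 [515.3 362.6  34.7] [293. 162.] ((515.7811279296875, 362.5350036621094), (17.99097442626953, 18.548295974731445), 85.91481018066406)
661 [556.6 359.9  34.5] [293. 220.] ((557.3226318359375, 359.7348327636719), (18.69315528869629, 18.775598526000977), 87.60620880126953)
```

View pics/w8.png

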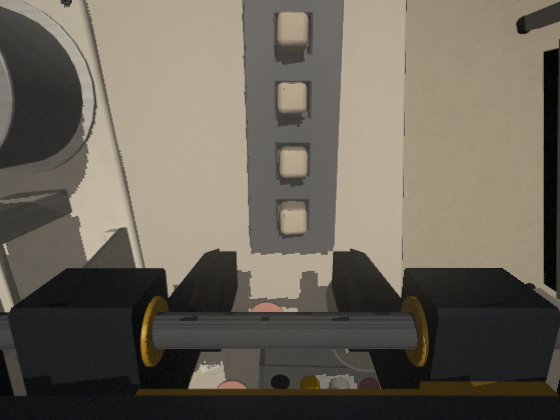

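>>> arm_command --plan '[0, 0, 0, 0.6, 0.5, -5, 0.5, 0, 0, 0, 0.6, 0.5, -9, 0.5, 0, 0, 0, 0.6, 0.5, -10.3, 0.5, 0, 0, 0, 0.6, 0.5, -10.3, 1, 0, 0, 0, 0.6, 0.5, -10.3, 1, 0, 0, 0, 0.6, 0.5, -10.3, 1, 0, 0, 0, 0.6, 0.5, -10.3, 1, 0, 0, 0, 0.6, 0.5, 0, 1]' --force 15

```text
clock: 22.05
ee_pos: [557.4, 359.4, 86.3]
tcp_rot: [0.038, 0.999, -0.003, -0.002]
force: [1.5, 0.8, 0.5]
width: 0.223
```

```bash
python3 st.py
```

```text
t 22.05 pos [557.4 359.4  86.3] q [-0.25  1.05 -0.81  1.52  0.87  0.96  0.16] jaw 85.6 z [-0.005 -0.005 -1.   ] F [1.5 0.8 0.5] w 19.6
```

>>> arm_command --plan '[0, 0, 0, -2, -4, 4, 1, 0, 0, 0, -4, -9, 5, 1, 0, 0, 0, -6.5, -14.5, 5, 1, 0, 0, 0, -9.2, -19.4, 5, 1, 0, 0, 0, -9.2, -19.4, 5, 1, 0, 0, 0, -9.2, -19.4, 5, 1]'

```text
clock: 22.8
ee_pos: [467.8, 169.4, 140.1]
tcp_rot: [0.038, 0.999, 0.001, 0.001]
force: [-0.9, 1.0, 0.3]
width: 0.224
```

```bash
python3 st.py;  python3 - <<'E'
from h import *
c=shot("wrist","w9");P=cloud(c)
m=(P[...,2]>71)&(P[...,2]<81)&(np.hypot(P[...,0]-451,P[...,1]-165)<62)
q=P[m].astype(np.float32);(x,y),r=cv2.minEnclosingCircle(q[:,:2]);print(m.sum(),x,y,r,q[:,:2].min(0),q[:,:2].max(0))
E
```

```text
t 22.8 pos [467.8 169.4 140.1] q [ 0.06  0.81 -0.84  2.02  0.93  0.74  0.12] jaw 85.6 z [ 0.003  0.002 -1.   ] F [-0.9  1.   0.3] w 19.7Traceback (most recent call last):
  File "<stdin>", line 4, in <module>
cv2.error: OpenCV(4.12.0) /io/opencv/modules/imgproc/src/shapedescr.cpp:201: error: (-215:Assertion failed) count >= 0 && (depth == CV_32F || depth == CV_32S) in function 'minEnclosingCircle'
```

>>> arm_command --plan '[0, 0, 0, -0.3, -0.4, -4, 1, 0, 0, 0, -0.3, -0.4, -7.8, 1, 0, 0, 0, -0.3, -0.4, -7.8, 1, 0, 0, 0, -0.3, -0.4, -7.8, 0.64, 0, 0, 0, -0.3, -0.4, -7.8, 0.64, 0, 0, 0, -0.3, -0.4, -4, 0.64, 0, 0, 0, -0.3, -0.4, 0, 0.64, 0, 0, 0, -0.3, -0.4, 0, 0.5]'

```text
clock: 23.85
ee_pos: [465.5, 165.5, 142.3]
tcp_rot: [0.039, 0.999, 0.002, 0.003]
force: [-0.7, -0.4, -0.7]
width: 0.451
```

```bash
python3 st.py
```

```text
t 23.85 pos [465.5 165.5 142.3] q [ 0.06  0.8  -0.83  2.03  0.92  0.73  0.12] jaw 85.6 z [ 0.006  0.003 -1.   ] F [-0.7 -0.4 -0.7] w 39.7
```

>>> arm_command --plan '[0, 0, 0, 1.5, 6, 0, 0.5, 0, 0, 0, 3, 12, 0, 0.5, 0, 0, 0, 5, 18, 0, 0.5, 0, 0, 0, 5, 19.7, -4, 0.5, 0, 0, 0, 5, 19.7, -8, 0.5, 0, 0, 0, 5, 19.7, -8, 0.5]'

```text
clock: 24.6
ee_pos: [512.0, 359.0, 55.8]
tcp_rot: [0.038, 0.999, -0.003, -0.002]
force: [-0.1, -0.8, 0.4]
width: 0.498
```

```bash
python3 st.py; python3 - <<'E'
from h import *
t=shot("top","top9");P=cloud(t);m=np.all((P>(390,-160,28))&(P<(480,0,60)),-1);q=P[m];print(m.sum(),q.mean(0) if len(q) else 0)
c=shot("wrist","w10");P=cloud(c);b=c["img"]
m=(P[...,2]>29)&(P[...,2]<45)&(abs(P[...,1]-362)<28)&(P[...,0]>400)&(P[...,0]<590)&(b.min(2)>90)
n,L,S,C=cv2.connectedComponentsWithStats(m.astype(np.uint8))
for i in range(1,n):
    if S[i,4]>60: print(S[i,4],P[L==i].mean(0).round(1))
E
```

```text
t 24.6 pos [512.  359.   55.8] q [-0.29  1.05 -0.76  1.66  0.92  0.84  0.03] jaw 85.7 z [-0.004 -0.005 -1.   ] F [-0.1 -0.8  0.4] w 43.8
118 [426.65363428 -81.11788908  39.56759677]
1628 [432.1 367.8  34.7]
1401 [472.1 364.7  34.6]
1215 [514.6 362.6  34.4]
```

>>> arm_command --plan '[0, 0, 0, 0.35, 0.35, -1.5, 0.5, 0, 0, 0, 0.35, 0.35, -3.4, 0.5, 0, 0, 0, 0.35, 0.35, -3.4, 1, 0, 0, 0, 0.35, 0.35, -3.4, 1, 0, 0, 0, 0.35, 0.35, -3.4, 1, 0, 0, 0, 0.35, 0.35, -3.4, 1, 0, 0, 0, 0.35, 0.35, 3, 1, 0, 0, 0, 0.35, 0.35, 8, 1]'

```text
clock: 25.7
ee_pos: [517.1, 365.5, 140.8]
tcp_rot: [0.038, 0.999, 0.001, -0.0]
force: [0.6, 1.0, 0.2]
width: 0.222
```

```bash
python3 st.py
```

```text
t 25.7 pos [517.1 365.5 140.8] q [-0.26  0.94 -0.83  1.61  0.81  0.97  0.12] jaw 85.6 z [-0.     0.002 -1.   ] F [0.6 1.  0.2] w 19.6
```

>>> arm_command --plan '[0, 0, 0, -2, -6, 0, 1, 0, 0, 0, -4, -12, 0, 1, 0, 0, 0, -6, -18, 0, 1, 0, 0, 0, -6.9, -20, 0, 1, 0, 0, 0, -6.9, -20, 0, 1, 0, 0, 0, -6.9, -20, 0, 1]'

```text
clock: 26.45
ee_pos: [449.1, 166.7, 139.5]
tcp_rot: [0.038, 0.999, 0.001, 0.001]
force: [-0.2, 0.6, 0.0]
width: 0.222
```

```bash
python3 st.py
```

```text
t 26.45 pos [449.1 166.7 139.5] q [ 0.04  0.79 -0.82  2.07  0.94  0.7   0.08] jaw 85.7 z [ 0.002  0.003 -1.   ] F [-0.2  0.6  0. ] w 19.6
```

Drop, then on to the third plug at (472, 364.7).

>>> arm_command --plan '[0, 0, 0, 0, -0.2, -4, 1, 0, 0, 0, 0, -0.2, -7.4, 1, 0, 0, 0, 0, -0.2, -7.4, 1, 0, 0, 0, 0, -0.2, -7.4, 0.64, 0, 0, 0, 0, -0.2, -7.4, 0.64, 0, 0, 0, 0, -0.2, -4, 0.64, 0, 0, 0, 0, -0.2, 0, 0.64, 0, 0, 0, 0, -0.2, 0, 0.5]'

```text
clock: 27.45
ee_pos: [449.9, 163.7, 142.0]
tcp_rot: [0.039, 0.999, 0.002, 0.003]
force: [-0.2, 0.1, -0.0]
width: 0.446
```

>>> arm_command --plan '[0, 0, 0, 0.8, 6, 0, 0.5, 0, 0, 0, 1.6, 12, 0, 0.5, 0, 0, 0, 2.3, 18, 0, 0.5, 0, 0, 0, 2.3, 19.9, -4, 0.5, 0, 0, 0, 2.3, 19.9, -8, 0.5, 0, 0, 0, 2.3, 19.9, -8, 0.5]'

```text
clock: 28.2
ee_pos: [469.6, 359.5, 56.0]
tcp_rot: [0.038, 0.999, -0.003, -0.002]
force: [0.3, 0.2, 0.0]
width: 0.503
```

```bash
python3 st.py; python3 - <<'E'
from h import *
c=shot("wrist","w11");P=cloud(c);b=c["img"]
m=(P[...,2]>29)&(P[...,2]<45)&(abs(P[...,1]-362)<38)&(P[...,0]>400)&(P[...,0]<590)&(b.min(2)>90)
n,L,S,C=cv2.connectedComponentsWithStats(m.astype(np.uint8))
for i in range(1,n):
    if S[i,4]>60: print(S[i,4],P[L==i].mean(0).round(1))
t=shot("top","top11")
cv2.imwrite("pics/m11.png",cv2.resize(t["img"][185:275,175:305],(780,540),interpolation=cv2.INTER_CUBIC))
E
```

```text
t 28.2 pos [469.6 359.5  56. ] q [-0.34  1.01 -0.72  1.77  0.95  0.76 -0.08] jaw 85.7 z [-0.004 -0.005 -1.   ] F [0.3 0.2 0. ] w 44.3
1406 [431.3 367.9  34.7]
1227 [471.3 364.7  34.5]
```

View pics/m11.png

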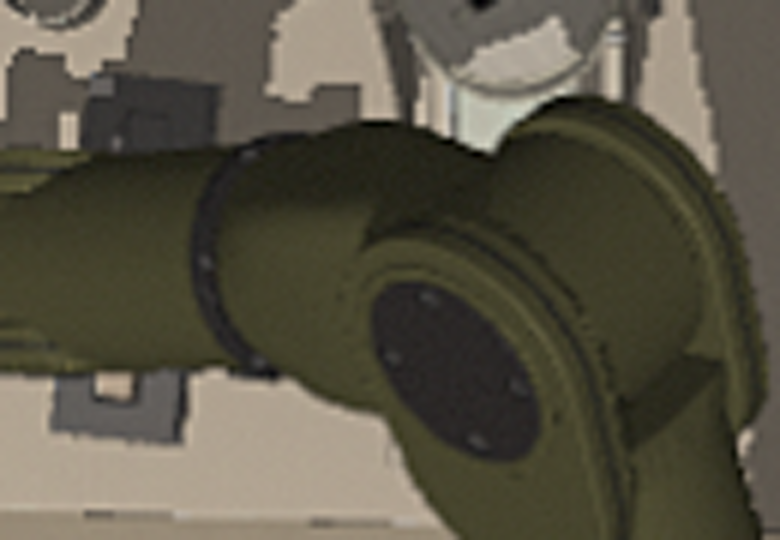

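The arm hides the jar in this view, so I carry on with the third plug.

>>> arm_command --plan '[0, 0, 0, 0.2, 0.5, -1.5, 0.5, 0, 0, 0, 0.2, 0.5, -3.4, 0.5, 0, 0, 0, 0.2, 0.5, -3.4, 1, 0, 0, 0, 0.2, 0.5, -3.4, 1, 0, 0, 0, 0.2, 0.5, -3.4, 1, 0, 0, 0, 0.2, 0.5, -3.4, 1, 0, 0, 0, 0.2, 0.5, 3, 1, 0, 0, 0, 0.2, 0.5, 8, 1]'

```text
clock: 29.3
ee_pos: [473.0, 366.9, 140.6]
tcp_rot: [0.038, 0.999, 0.0, -0.0]
force: [0.7, 0.6, -1.0]
width: 0.225
```

>>> arm_command --plan '[0, 0, 0, -0.5, -6, 0, 1, 0, 0, 0, -1, -12, 0, 1, 0, 0, 0, -1.8, -18, 0, 1, 0, 0, 0, -1.8, -20.1, 0, 1, 0, 0, 0, -1.8, -20.1, 0, 1, 0, 0, 0, -1.8, -20.1, 0, 1]'

```text
clock: 30.05
ee_pos: [455.6, 167.6, 139.4]
tcp_rot: [0.038, 0.999, 0.001, 0.001]
force: [0.5, 1.0, -0.1]
width: 0.225
```

```bash
python3 st.py
```

```text
t 30.05 pos [455.6 167.6 139.4] q [ 0.03  0.79 -0.8   2.06  0.92  0.7   0.11] jaw 85.7 z [ 0.001  0.002 -1.   ] F [ 0.5  1.  -0.1] w 19.8
```

>>> arm_command --plan '[0, 0, 0, 0, -0.2, -4, 1, 0, 0, 0, 0, -0.2, -6.6, 1, 0, 0, 0, 0, -0.2, -6.6, 1, 0, 0, 0, 0, -0.2, -6.6, 0.64, 0, 0, 0, 0, -0.2, -6.6, 0.64, 0, 0, 0, 0, -0.2, -3, 0.64, 0, 0, 0, 0, -0.2, 0, 0.64, 0, 0, 0, 0, -0.2, 0, 0.5]'

```text
clock: 31.05
ee_pos: [456.6, 164.6, 141.4]
tcp_rot: [0.039, 0.999, 0.001, 0.002]
force: [-0.1, -0.6, -0.9]
width: 0.448
```

>>> arm_command --plan '[0, 0, 0, -0.5, 6, 0, 0.5, 0, 0, 0, -1, 12, 0, 0.5, 0, 0, 0, -2.2, 18, 0, 0.5, 0, 0, 0, -2.2, 20.1, -4, 0.5, 0, 0, 0, -2.2, 20.1, -8, 0.5, 0, 0, 0, -2.2, 20.1, -8, 0.5]'

```text
clock: 31.8
ee_pos: [431.7, 362.6, 56.1]
tcp_rot: [0.038, 0.999, -0.003, -0.002]
force: [0.1, -0.9, 0.5]
width: 0.502
```

```bash
python3 st.py; python3 - <<'E'
from h import *
c=shot("wrist","w12");P=cloud(c);b=c["img"]
m=(P[...,2]>29)&(P[...,2]<45)&(abs(P[...,1]-362)<38)&(P[...,0]>380)&(P[...,0]<590)&(b.min(2)>90)
n,L,S,C=cv2.connectedComponentsWithStats(m.astype(np.uint8))
for i in range(1,n):
    if S[i,4]>60: print(S[i,4],P[L==i].mean(0).round(1))
E
```

```text
t 31.8 pos [431.7 362.6  56.1] q [-0.39  0.98 -0.69  1.86  0.97  0.7  -0.18] jaw 85.7 z [-0.004 -0.005 -1.   ] F [ 0.1 -0.9  0.5] w 44.2
1213 [430.7 367.9  34.5]
```

>>> arm_command --plan '[0, 0, 0, -0.1, 0.5, -1.5, 0.5, 0, 0, 0, -0.1, 0.5, -3.4, 0.5, 0, 0, 0, -0.1, 0.5, -3.4, 1, 0, 0, 0, -0.1, 0.5, -3.4, 1, 0, 0, 0, -0.1, 0.5, -3.4, 1, 0, 0, 0, -0.1, 0.5, -3.4, 1, 0, 0, 0, -0.1, 0.5, 3, 1, 0, 0, 0, -0.1, 0.5, 8, 1]'

```text
clock: 32.85
ee_pos: [431.9, 369.8, 140.6]
tcp_rot: [0.038, 0.999, 0.0, -0.0]
force: [0.8, 1.7, -0.0]
width: 0.225
```

>>> arm_command --plan '[0, 0, 0, 0.5, -6, 0, 1, 0, 0, 0, 1.5, -12, 0, 1, 0, 0, 0, 1.9, -18, 0, 1, 0, 0, 0, 1.9, -20.3, 0, 1, 0, 0, 0, 1.9, -20.3, 0, 1, 0, 0, 0, 1.9, -20.3, 0, 1]'

```text
clock: 33.6
ee_pos: [451.5, 168.6, 139.4]
tcp_rot: [0.038, 0.999, 0.001, 0.0]
force: [-0.7, 0.5, -0.3]
width: 0.221
```

```bash
python3 st.py; python3 - <<'E'
from h import *
s=shot("scene","s13")
cv2.imwrite("pics/m13.png",cv2.resize(s["img"][240:350,165:325],(800,550),interpolation=cv2.INTER_CUBIC))
E
```

```text
t 33.6 pos [451.5 168.6 139.4] q [ 0.02  0.78 -0.79  2.07  0.91  0.68  0.11] jaw 85.7 z [ 0.001  0.002 -1.   ] F [-0.7  0.5 -0.3] w 19.5
```

View pics/m13.png

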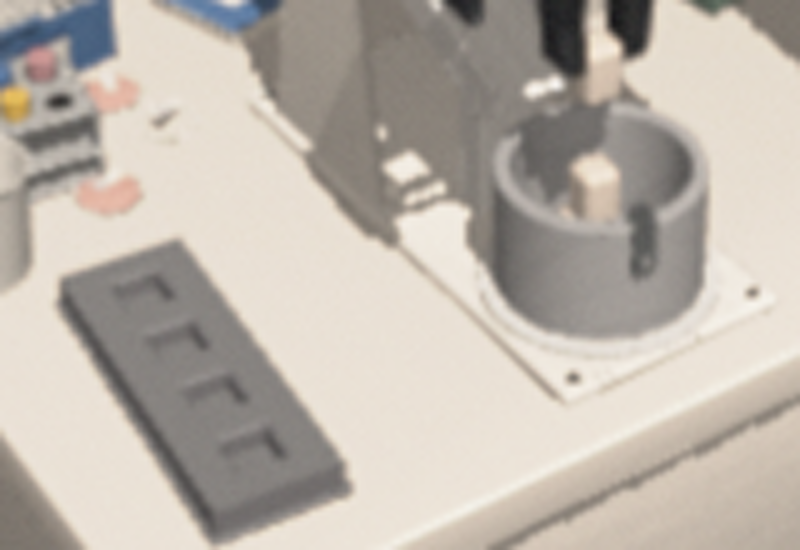

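The tray is empty and plug 4 is in the gripper. One plug stands high in the jar at (597,185), so I raise the arm and look into the jar before dropping.

>>> arm_command --plan '[0, 0, 0, 1, 0, 5, 1, 0, 0, 0, 2, 0, 10, 1, 0, 0, 0, 3, 0, 14, 1, 0, 0, 0, 3, 0, 14, 1]'

```text
clock: 34.15
ee_pos: [482.9, 169.8, 281.9]
tcp_rot: [0.038, 0.999, 0.002, 0.003]
force: [-0.4, -0.3, -0.7]
width: 0.221
```

```bash
python3 st.py; python3 - <<'E'
from h import *
c=shot("wrist","w14");s=load("s13");print(atd(s,165+597/5,240+180/5),atd(s,165+597/5,240+163/5))
P=cloud(c);m=(P[...,2]>71)&(P[...,2]<81)&(np.hypot(P[...,0]-451,P[...,1]-165)<62)
q=P[m].astype(np.float32);print(m.sum(),cv2.minEnclosingCircle(q[:,:2]) if len(q) else 0)
E
```

```text
t 34.15 pos [482.9 169.8 281.9] q [ 0.16  0.63 -0.98  1.83  0.62  1.01  0.42] jaw 85.7 z [ 0.006  0.005 -1.   ] F [-0.4 -0.3 -0.7] w 19.4
[443.24513435 169.90090186  70.6483867 ] [454.67070102 161.73931004  70.22614838]Traceback (most recent call last):
  File "<stdin>", line 4, in <module>
cv2.error: OpenCV(4.12.0) /io/opencv/modules/imgproc/src/shapedescr.cpp:201: error: (-215:Assertion failed) count >= 0 && (depth == CV_32F || depth == CV_32S) in function 'minEnclosingCircle'
```

View pics/w14.png

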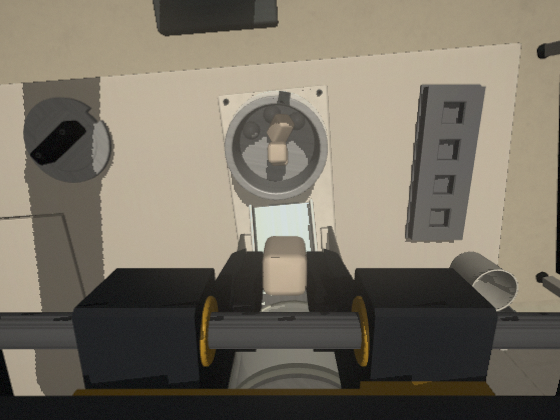

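```bash
python3 - <<'E'
from h import *
c=load("w14");P=cloud(c);b=c["img"].astype(int)
m=(P[...,2]>60)&(P[...,2]<84)&(np.hypot(P[...,0]-451,P[...,1]-165)<70);q=P[m];print(m.sum(),q.min(0),q.max(0))
for v in range(97,200,5):
    print(v,' '.join("%3d%s"%(P[v,u,2],'*' if b[v,u].sum()>330 and b[v,u,2]-b[v,u,0]>12 else ' ') for u in range(226,330,5)))
for u,v in((280,128),(277,152),(252,130),(265,118)):print(P[v,u].round())
E
```

```text
3234 [396.87676551 112.79062587  60.09189124] [510.21917121 216.47248001  83.98280132]
97   7*   8*   7*   6*   8*   7*  11*  10*  77*  76   77*  85   86   11*  11*  11*   7*   8*   8*   7*   5*
102   7    6*   7*   7*  11*  77   76*  76   77*  77   76   82   86   77   76   11*  10*   8*   7*   8*   8*
107   7*   6*   6*  11*  77*  75*  77*  57   13   29   28   13   13   69   76   78   75*  11*   8*   5*   7*
112   7*   8*  11*  76   77   71   12   13   29   32   32   13   14   13   25   76   77*  76   10*   6*   6*
117   6*   6*  77*  76*  60   12   13   12   30   32   42   41   38   29   31   30   61   77   77*  10*   6*
122   7*  75*  75   71   13   26   12   13   13   32   43   47*  44   42   33   30   12   76   78*  12*   6*
127   7*  77*  76   36   31   32   29   14   14   35*  43*  49*  46*  40*  31   29   12   18   77*  76    6*
132   7*  77*  66   13   30   32   29   13   13   36*  44*  45   39   36   13   13   13   12   69   76   11*
137  77*  78*  55   13   27   30   26   11   14*  36*  42*  40   35   14   14   13   14   14   45   77*  76*
142  76   77   48   14   13   13 
[... 642 characters left out ...]
9   46   24   14   12   14   12   12   14   13   11   13   15   42   65   76   76*   6*
177  -1*   6*  77   76*  63   47   29   14   13   13   14   12   13   13   25   42   63   77   77*   7*   7*
182  -1*   8*   6   77*  77*  67   53   40   30   24   24   25   30   37   52   64   77*  76*   7*   6*   6*
187  -2*   6*   7*   8*  77   77   74   65   57   52   51   50   55   62   73   76*  77*   7*   7*   6*   5*
192 426*   7*   7*   6*   8*  76   77   78   77*  75   75   77   75*  77   77*  76    7*   6*   7*   6*   8*
197   0*  -1*   8*   6*   8*   6    8*  76*  77   76*  77*  77   77   76    7*   6*   7*   7*   8*   6*   9*
[433. 170.  48.]
[455. 166.  74.]
[433. 139.  32.]
[421. 154.  29.]
```

Depth shows a two-plug tower at (455,166) topping out at z=73, with a third plug leaning on the balls. I'll topple the tower towards +x with the held plug.

>>> arm_command --plan '[0, 0, 0, -3, -0.2, 0, 1, 0, 0, 0, -5.8, -0.4, -5, 1, 0, 0, 0, -5.8, -0.4, -10, 1, 0, 0, 0, -5.8, -0.4, -15, 1, 0, 0, 0, -5.8, -0.4, -15, 1]'

```text
clock: 34.83
ee_pos: [420.0, 161.8, 126.1]
tcp_rot: [0.037, 0.999, -0.002, -0.004]
force: [-1.2, 0.3, 0.7]
width: 0.224
```

```bash
python3 st.py
```

```text
t 34.83 pos [420.  161.8 126.1] q [-0.02  0.77 -0.73  2.16  0.97  0.6   0.02] jaw 85.8 z [-0.008 -0.004 -1.   ] F [-1.2  0.3  0.7] w 19.7
```

>>> arm_command --plan '[0, 0, 0, 0.4, 0.4, 0, 1, 0, 0, 0, 0.4, 0.4, -2.5, 1, 0, 0, 0, 0.4, 0.4, -4.6, 1, 0, 0, 0, 1.4, 0.4, -4.6, 1, 0, 0, 0, 2.4, 0.4, -4.6, 1, 0, 0, 0, 3.4, 0.4, -4.6, 1, 0, 0, 0, 3.4, 0.4, 2, 1, 0, 0, 0, 3.4, 0.4, 8, 1]'

```text
clock: 35.83
ee_pos: [457.3, 167.0, 210.3]
tcp_rot: [0.038, 0.999, 0.001, -0.001]
force: [2.0, -0.7, -0.1]
width: 0.221
```

>>> arm_command --plan '[0, 0, 0, 1.5, 0, 4, 1, 0, 0, 0, 3, 0, 10, 1, 0, 0, 0, 3, 0, 10, 1]'

```text
clock: 36.2
ee_pos: [490.0, 168.9, 313.4]
tcp_rot: [0.039, 0.999, 0.003, 0.005]
force: [-0.2, -0.3, -0.3]
width: 0.23
```

```bash
python3 st.py; cat > jar.py <<'E'
from h import *
import sys
c=shot("wrist",sys.argv[1]);P=cloud(c)
m=(np.hypot(P[...,0]-451,P[...,1]-165)<44)&(P[...,2]<90)
b=c["img"].astype(int)
g=np.zeros((12,12));l=[[False]*12 for _ in range(12)]
for p,cc in zip(P[m],b[m]):
    i=int((496-p[0])//7.5);j=int((210-p[1])//7.5)
    if 0<=i<12 and 0<=j<12 and p[2]>g[i,j]: g[i,j]=p[2]; l[i][j]=cc[2]-cc[0]>15 and cc.sum()>200
for i in range(12):print("x%3d"%(496-7.5*i-3.7),' '.join("%3d%s"%(g[i,j],'*' if l[i][j] else ' ') for j in range(12)))
print("y from 206 down by 7.5")
E
python3 jar.py w15
```

```text
t 36.2 pos [490.  168.9 313.4] q [ 0.17  0.59 -0.98  1.77  0.56  1.07  0.48] jaw 85.5 z [ 0.009  0.006 -1.   ] F [-0.2 -0.3 -0.3] w 20.3
x492   0    0    0   14   70*  73*  74*  72*  14*   0    0    0 
x484   0   13   14   15   73*  78*  77*  77*  15   14   12    0 
x477   0   15   14   14   75*  78*  79*  77*  14   14   15    0 
x469  75   14   15   15   64*  71*  71*  68*  15   14   15   15 
x462  76   15   15   15   37*  58*  57*  55*  15   14   14   14 
x454  77   14   15   15   15   15   27*  16   14   14   15   17 
x447  78   15   15   14   38*  39*  39*  15   15   15   15   75 
x439  77   15   27   38*  44*  45*  42*  32*  30   34   31   74 
x432  77   72   34   44*  50*  50*  43*  30*  32   33   53   76 
x424   0   78   34   43*  49*  50*  41*  30   29   31   77    0 
x417   0   75   78   71   40*  42*  36*  32   74   77   76    0 
x409   0    0    0   77   78   78   78   78   77    0    0    0 
y from 206 down by 7.5
```

```bash
python3 - <<'E'
from h import *
c=load("w15");u,v=pix(c,[451,165,60])[0].astype(int);s=shot("scene","s15")
a=cv2.resize(c["img"][max(v-60,0):v+60,u-60:u+60],(480,480),interpolation=cv2.INTER_CUBIC)
b=cv2.resize(s["img"][255:310,258:312],(300,480),interpolation=cv2.INTER_CUBIC)
cv2.imwrite("pics/m15.png",cv2.convertScaleAbs(np.hstack([a,b]),alpha=1.2))
E
```

```text
(no output)
```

View pics/m15.png

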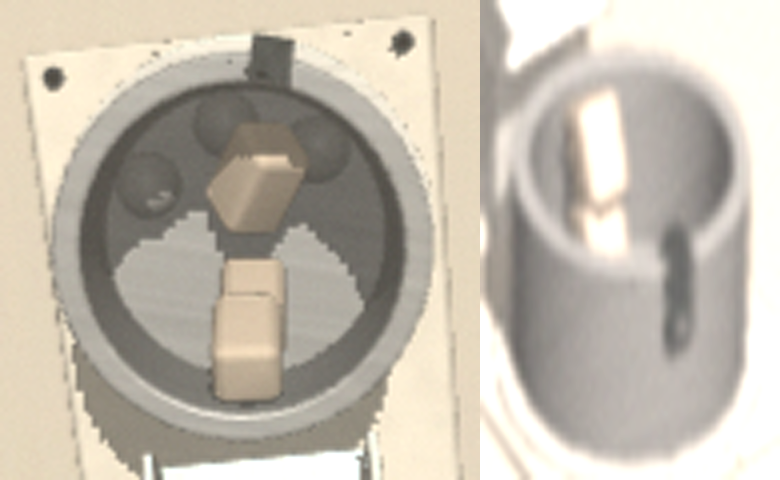

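>>> arm_command --plan '[0, 0, 0, -1.5, -1.5, -5, 1, 0, 0, 0, -3.2, -2.9, -11, 1, 0, 0, 0, -3.2, -2.9, -17, 1, 0, 0, 0, -3.2, -2.9, -21, 1, 0, 0, 0, -3.2, -2.9, -21, 1, 0, 0, 0, -3.2, -2.9, -21, 1]'

```text
clock: 37.05
ee_pos: [455.1, 138.1, 98.7]
tcp_rot: [0.038, 0.999, 0.0, 0.0]
force: [0.7, 0.7, 0.8]
width: 0.223
```

```bash
python3 st.py; python3 - <<'E'
from h import *
c=load("w15");P=cloud(c);b=c["img"].astype(int)
m=(P[...,0]>455)&(P[...,0]<496)&(abs(P[...,1]-165)<25)&(P[...,2]>50)&(b[...,2]-b[...,0]>15)&(b.sum(2)>200)
q=P[m]
for z in range(50,82,4):
    r=q[(q[:,2]>=z)&(q[:,2]<z+4)]
    if len(r):print(z,len(r),r.min(0).round(),r.max(0).round())
c=load("top0");P=cloud(c)
for u,v in((260,205),(260,212),(260,218),(260,222)):print(P[v,u].round())
E
```

```text
t 37.05 pos [455.1 138.1  98.7] q [ 0.01  0.83 -0.67  2.11  1.02  0.57  0.08] jaw 85.6 z [ 0.     0.001 -1.   ] F [0.7 0.7 0.8] w 19.6
50 1 [473. 174.  54.] [473. 174.  54.]
54 25 [466. 154.  54.] [469. 173.  58.]
58 37 [466. 154.  58.] [474. 174.  62.]
62 46 [468. 154.  62.] [476. 174.  66.]
66 47 [470. 153.  66.] [493. 174.  70.]
70 137 [473. 153.  70.] [493. 173.  74.]
74 147 [475. 147.  74.] [494. 173.  78.]
78 9 [478. 158.  78.] [482. 170.  79.]
[559. 167. 105.]
[539. 166.  96.]
[521. 166.  93.]
[510. 166.  89.]
```

>>> arm_command --plan '[0, 0, 0, 0.2, 0, -1.4, 1, 0, 0, 0, 0.2, 0, -1.4, 1, 0, 0, 0, 0.2, 0, -1.4, 0.66, 0, 0, 0, 0.2, 0, -1.4, 0.66, 0, 0, 0, 0.2, 0, 4, 0.66, 0, 0, 0, 1.5, 2.7, 10, 0.66, 0, 0, 0, 3.5, 2.7, 16, 0.66, 0, 0, 0, 3.5, 2.7, 21, 0.66]'

```text
clock: 38.05
ee_pos: [490.9, 164.9, 310.6]
tcp_rot: [0.039, 0.999, 0.001, 0.001]
force: [0.3, -0.4, -0.0]
width: 0.337
```

>>> arm_command --plan '[0, 0, 0, 0, 0, 0, 0.66, 0, 0, 0, 0, 0, 0, 0.66]'

```text
clock: 38.3
ee_pos: [489.6, 163.9, 307.5]
tcp_rot: [0.038, 0.999, -0.001, -0.0]
force: [-0.1, -0.1, -1.1]
width: 0.34
```

```bash
python3 st.py; python3 jar.py w16; python3 - <<'E'
from h import *
c=load("w16");P=cloud(c);b=c["img"].astype(int)
m=(P[...,0]>455)&(P[...,0]<496)&(abs(P[...,1]-165)<25)&(P[...,2]>50)&(b[...,2]-b[...,0]>15)&(b.sum(2)>200)
q=P[m]
for z in range(50,82,5):
    r=q[(q[:,2]>=z)&(q[:,2]<z+5)]
    if len(r):print(z,len(r),r.min(0).round(),r.max(0).round())
E
```

```text
t 38.3 pos [489.6 163.9 307.5] q [ 0.16  0.6  -0.96  1.77  0.55  1.07  0.5 ] jaw 85.6 z [-0.001 -0.001 -1.   ] F [-0.1 -0.1 -1.1] w 29.9
x492   0    0    0   15   15   73*  74*  73*  13    0    0    0 
x484   0   13   15   14   74*  78*  77*  77*  14   14   14    0 
x477   0   15   14   14   75*  78*  78*  77*  15   15   14    0 
x469  68   14   14   14   62*  70*  71*  69*  42*  42*  14   13 
x462  73   15   15   15   37*  55*  57*  55*  45*  44*  44*  14 
x454  76   15   14   15   14   25*  25*  25   44*  45*  45*  14 
x447  77   15   14   14   37*  40*  40*  15   44*  44*  43*  75 
x439  77   15   27   41*  45*  45*  43*  32*  29   33   33   76 
x432  77   45   34   45*  50*  50*  43*  32*  32   34   75   77 
x424  76   77   34   43*  49*  49*  41*  29   27   32   79    0 
x417   0   77   78   74   38*  43*  34   33   76   78   76    0 
x409   0    0    0   77   78   77   78   77   77    0    0    0 
y from 206 down by 7.5
50 10 [465. 160.  53.] [470. 174.  54.]
55 45 [466. 154.  55.] [472. 174.  60.]
60 47 [467. 154.  60.] [475. 173.  65.]
65 60 [470. 153.  65.] [493. 173.  70.]
70 172 [472. 153.  70.] [493. 173.  75.]
75 129 [476. 147.  75.] [495. 173.  79.]
```

>>> arm_command --plan '[0, 0, 0, -1, 0, -6, 0.69, 0, 0, 0, -2.2, 0, -12, 0.69, 0, 0, 0, -2.2, 0, -18, 0.69, 0, 0, 0, -2.2, 0, -20.5, 0.69, 0, 0, 0, -2.2, 0, -20.5, 0.69, 0, 0, 0, -2.2, 0, -20.5, 0.69]'

```text
clock: 39.1
ee_pos: [468.0, 164.9, 103.3]
tcp_rot: [0.038, 0.999, 0.0, -0.0]
force: [0.1, 0.3, -1.0]
width: 0.31
```

```bash
python3 st.py
```

```text
t 39.1 pos [468.  164.9 103.3] q [-0.03  0.84 -0.68  2.05  0.95  0.61  0.12] jaw 85.6 z [-0.  0. -1.] F [ 0.1  0.3 -1. ] w 27.3
```

>>> arm_command --plan '[0, 0, 0, 0, -0.1, -2, 0.69, 0, 0, 0, 0, -0.1, -4.3, 0.69, 0, 0, 0, 0, -0.1, -4.3, 1, 0, 0, 0, 0, -0.1, -4.3, 1, 0, 0, 0, 0, -0.1, -4.3, 1, 0, 0, 0, 0, -0.1, -4.3, 1]' --force 15

```text
clock: 39.85
ee_pos: [468.6, 163.8, 60.7]
tcp_rot: [0.038, 0.999, 0.0, 0.001]
force: [-0.3, -0.1, -0.4]
width: 0.225
```

```bash
python3 st.py
```

```text
t 39.85 pos [468.6 163.8  60.7] q [-0.07  0.9  -0.59  2.07  1.07  0.52  0.01] jaw 85.6 z [ 0.001  0.001 -1.   ] F [-0.3 -0.1 -0.4] w 19.8
```

>>> arm_command --plan '[0, 0, 0, -0.3, 0, 1, 1, 0, 0, 0, -0.6, 0, 4, 1, 0, 0, 0, -1, 0, 7, 1, 0, 0, 0, -1, 1.3, 7, 1, 0, 0, 0, -1, 2.6, 7, 1, 0, 0, 0, -1, 2.6, 7, 1]'

```text
clock: 40.6
ee_pos: [457.8, 191.3, 129.4]
tcp_rot: [0.037, 0.999, 0.0, -0.0]
force: [-0.3, 0.2, -0.2]
width: 0.225
```

```bash
python3 st.py; python3 - <<'E'
from h import *
c=shot("wrist","w17");s=shot("scene","s17");u,v=276,240
a=cv2.resize(c["img"][60:300,160:400],(400,400));b=cv2.resize(s["img"][235:310,248:323],(400,400),interpolation=cv2.INTER_CUBIC)
cv2.imwrite("pics/m17.png",np.hstack([a,b]))
E
```

```text
t 40.6 pos [457.8 191.3 129.4] q [-0.06  0.8  -0.72  2.03  0.88  0.66  0.12] jaw 85.7 z [-0.001  0.001 -1.   ] F [-0.3  0.2 -0.2] w 19.8
```

View pics/m17.png

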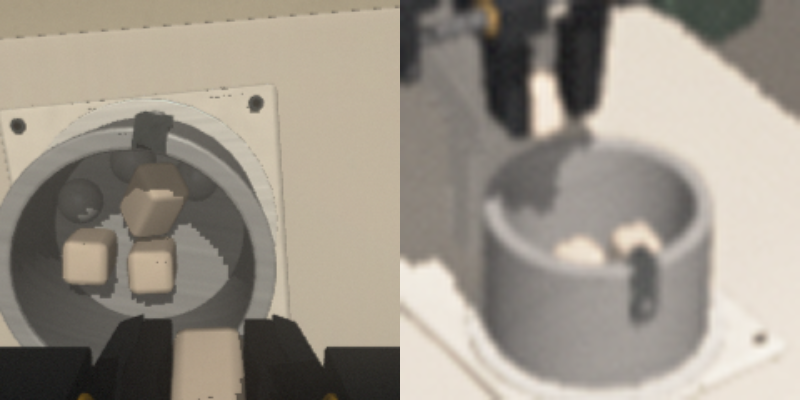

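Three plugs and the balls are visible in the jar, and the fourth plug is in the fingers. I drop it on the free +y floor.

>>> arm_command --plan '[0, 0, 0, 0.3, -0.1, -2.5, 1, 0, 0, 0, 0.3, -0.1, -4.6, 1, 0, 0, 0, 0.3, -0.1, -4.6, 1, 0, 0, 0, 0.3, -0.1, -4.6, 0.64, 0, 0, 0, 0.3, -0.1, -4.6, 0.64, 0, 0, 0, 0.3, -0.1, 0, 0.64, 0, 0, 0, 3.3, -2.6, 6, 0.64, 0, 0, 0, 3.3, -2.6, 12, 0.64]'

```text
clock: 41.7
ee_pos: [491.9, 161.4, 246.2]
tcp_rot: [0.04, 0.999, -0.001, -0.0]
force: [1.6, 0.7, -0.2]
width: 0.359
```

>>> arm_command --plan '[0, 0, 0, 0, 0, 5, 0.5, 0, 0, 0, 0, 0, 5, 0.5, 0, 0, 0, 0, 0, 5, 0.5]'

```text
clock: 42.08
ee_pos: [490.5, 163.2, 294.4]
tcp_rot: [0.038, 0.999, -0.001, -0.0]
force: [0.8, 0.7, -1.5]
width: 0.498
```

```bash
python3 st.py; python3 jar.py w18;python3 - <<'E'
from h import *
c=load("w18");P=cloud(c)
m=(P[...,2]>74)&(P[...,2]<80)&(np.hypot(P[...,0]-451,P[...,1]-165)<58)
q=P[m][:,:2];f=np.linalg.lstsq(np.c_[2*q,np.ones(len(q))],(q**2).sum(1),rcond=None)[0]
print("rim centre",f[:2],np.sqrt(f[2]+f[:2]@f[:2]))
m=(P[...,2]>83)&(P[...,2]<92)&(np.hypot(P[...,0]-400,P[...,1]-172)<25);k=P[m].mean(0);print("key",k,m.sum(),np.degrees(np.arctan2(*(k[:2]-f[:2])[::-1])))
m=(P[...,2]>30)&(P[...,2]<48)&(abs(P[...,0]-430)<90)&(abs(P[...,1]+80)<90);q=P[m]
if len(q)>50:
    print("lidbar",len(q),cv2.minAreaRect(q[:,:2].astype(np.float32)))
E
```

```text
t 42.08 pos [490.5 163.2 294.4] q [ 0.15  0.61 -0.93  1.79  0.56  1.03  0.49] jaw 85.6 z [-0.    -0.001 -1.   ] F [ 0.8  0.7 -1.5] w 43.8
x492   0    0    0   14   15   14   14   14   14    0    0    0 
x484   0    0   15   15   15   14   14   14   14   15   14    0 
x477   0   68*  67*  62   55*  15   14   15   15   15   14    0 
x469  75   69*  73*  72*  62*  50*  44*  42*  43*  42*  40   16 
x462  74   68*  73*  71*  61*  45*  44*  41*  45*  44*  44*  15 
x454  77   67*  69*  65*  50*  45*  44*  42*  44*  44*  44*  29 
x447  78   14   15   15   36*  39*  40*  15   43*  43*  43*  76 
x439  78   15   26   39*  43*  46*  43*  33*  32   33   33   76 
x432  77   71   34   45*  50*  50*  42*  30*  31   34   66   76 
x424   0   76   34   43*  49*  50*  41*  32   27   31   76   75 
x417   0   77   78   67   39*  43*  38*  32   72   77   76    0 
x409   0    0    0   77   78   78   76   78   77    0    0    0 
y from 206 down by 7.5
rim centre [451.8700093  164.80186175] 47.78858313726231
key [402.91618045 176.13868531  85.69540667] 110 166.96117967894313
lidbar 937 ((430.61834716796875, -81.26848602294922), (17.577373504638672, 59.879844665527344), 34.773624420166016)
```

The last plug landed perched: its lower edge at (y 172, z 48) rests on the standing plug and its top is against the +y wall. I'll nudge its foot off with closed fingers.

>>> arm_command --plan '[0, 0, 0, -2.6, -1.1, -6, 1, 0, 0, 0, -2.6, -1.1, -12, 1, 0, 0, 0, -2.6, -1.1, -17, 1, 0, 0, 0, -2.6, -1.1, -19.5, 1, 0, 0, 0, -2.6, -1.1, -19.5, 1, 0, 0, 0, -2.6, -1.1, -19.5, 1, 0, 0, 0, -2.6, -1.1, -19.5, 1]'

```text
clock: 43.0
ee_pos: [465.4, 153.1, 100.6]
tcp_rot: [0.038, 0.999, 0.0, 0.001]
force: [0.2, -0.6, 0.4]
width: 0.009
```

```bash
python3 st.py
```

```text
t 43.0 pos [465.4 153.1 100.6] q [-0.02  0.83 -0.65  2.07  0.96  0.58  0.12] jaw 85.6 z [ 0.002  0.001 -1.   ] F [ 0.2 -0.6  0.4] w 0.8
```

>>> arm_command --plan '[0, 0, 0, -0.1, -0.2, -2.5, 1, 0, 0, 0, -0.1, -0.2, -5, 1, 0, 0, 0, -0.1, -0.2, -5.1, 1, 0, 0, 0, -0.1, 0.2, -5.1, 1, 0, 0, 0, -0.1, 0.6, -5.1, 1, 0, 0, 0, -0.1, 1, -5.1, 1, 0, 0, 0, -0.1, 1, -5.1, 1, 0, 0, 0, -0.1, 0.5, -5, 1]'

```text
clock: 44.0
ee_pos: [464.0, 158.8, 49.9]
tcp_rot: [0.038, 0.999, 0.001, 0.0]
force: [0.0, 0.4, -0.8]
width: 0.001
```

>>> arm_command --plan '[0, 0, 0, 0, 0, 6, 1, 0, 0, 0, 1.5, 0.5, 12, 1, 0, 0, 0, 2.6, 0.5, 18, 1, 0, 0, 0, 2.6, 0.5, 23, 0.5, 0, 0, 0, 2.6, 0.5, 23, 0.5, 0, 0, 0, 2.6, 0.5, 23, 0.5]'

```text
clock: 44.75
ee_pos: [489.5, 162.9, 279.3]
tcp_rot: [0.038, 0.999, 0.0, -0.0]
force: [-0.3, -0.1, 0.3]
width: 0.321
```

```bash
python3 st.py; python3 jar.py w19
```

```text
t 44.75 pos [489.5 162.9 279.3] q [ 0.13  0.62 -0.9   1.82  0.57  0.99  0.49] jaw 85.6 z [-0.  0. -1.] F [-0.3 -0.1  0.3] w 28.2
x492   0    0    0   14   15   15   15   14   13    0    0    0 
x484   0    0   13   15   15   15   14   14   14   15   14    0 
x477   0   67*  67*  61   53*  14   40   15   15   15   15    0 
x469  66   68*  71*  72*  62*  45*  44*  43*  43*  43*  14   15 
x462  76   67*  71*  70*  59*  45*  44*  43*  45*  44*  44*  14 
x454  73   66*  68*  64*  48*  44*  44*  43*  44*  44*  44*  41 
x447  77   15   14   14   36*  40*  40*  14   42*  44*  43*  70 
x439  77   15   28   39*  43*  45*  42*  32*  30   33   33   76 
x432  77   77   34   45*  50*  49*  42*  32*  31   35   54   77 
x424   0   77   35   44*  50*  49*  41*  30   29   31   78    0 
x417   0   77   77   75   40*  42*  39*  33   69   77   77    0 
x409   0    0    0   78   77   77   78   77   78    0    0    0 
y from 206 down by 7.5
```

>>> arm_command --plan '[0, 0, 0, -2.5, -1, -6, 1, 0, 0, 0, -2.5, -1, -12, 1, 0, 0, 0, -2.5, -1, -18, 1, 0, 0, 0, -2.5, -1, -20, 1, 0, 0, 0, -2.5, -1, -22, 1, 0, 0, 0, -2.5, -1, -22.8, 1, 0, 0, 0, -2.5, -1, -22.8, 1, 0, 0, 0, -2.5, -0.2, -22.8, 1]'

```text
clock: 45.8
ee_pos: [465.0, 160.6, 52.0]
tcp_rot: [0.039, 0.999, -0.0, 0.0]
force: [-0.4, 0.7, 0.2]
width: 0.009
```

```bash
python3 st.py
```

```text
t 45.8 pos [465.  160.6  52. ] q [-0.11  0.9  -0.53  2.08  1.08  0.47  0.  ] jaw 85.5 z [ 0. -0. -1.] F [-0.4  0.7  0.2] w 0.8
```

>>> arm_command --plan '[0, 0, 0, 0, 0.4, -0.2, 1, 0, 0, 0, 0, 0.7, -0.2, 1, 0, 0, 0, 0, 1, -0.2, 1, 0, 0, 0, 0, 1.2, -0.2, 1, 0, 0, 0, 0, 1.2, -0.2, 1]'

```text
clock: 46.42
ee_pos: [465.2, 164.2, 49.4]
tcp_rot: [0.041, 0.999, -0.008, 0.0]
force: [1.3, -14.7, 4.0]
width: 0.002
```

```bash
python3 st.py
```

```text
t 46.42 pos [465.2 164.2  49.4] q [-0.13  0.91 -0.52  2.07  1.08  0.48 -0.01] jaw 85.3 z [-0.    -0.016 -1.   ] F [  1.3 -14.7   4. ] w 0.2
```

>>> arm_command --plan '[0, 0, 0, 0, -0.5, 1, 1, 0, 0, 0, 0, -0.5, 6, 1, 0, 0, 0, 1.5, -0.5, 12, 1, 0, 0, 0, 2.5, -0.5, 18, 1, 0, 0, 0, 2.5, -0.5, 23, 0.5, 0, 0, 0, 2.5, -0.5, 23, 0.5, 0, 0, 0, 2.5, -0.5, 23, 0.5]'

```text
clock: 47.3
ee_pos: [489.5, 168.0, 279.6]
tcp_rot: [0.038, 0.999, 0.0, 0.0]
force: [-0.3, -1.3, 0.1]
width: 0.319
```

```bash
python3 st.py; python3 jar.py w20
```

```text
t 47.3 pos [489.5 168.  279.6] q [ 0.12  0.62 -0.89  1.81  0.57  0.99  0.49] jaw 85.7 z [ 0.  0. -1.] F [-0.3 -1.3  0.1] w 28.1
x492   0    0    0   15   14   15   14   14   14    0    0    0 
x484   0    0   14   15   14   15   14   15   14   15   14    0 
x477   0   68*  66*  59*  48   14   41   14   14   15   14    0 
x469  69   69*  71*  71*  58*  45*  45*  42*  42*  42*  39   14 
x462  76   68*  70*  70*  52*  45*  45*  43*  44*  44*  44*  14 
x454  75   67*  69*  66*  42*  45*  44*  43*  44*  44*  44*  31 
x447  77   14   14   15   35*  40*  40*  15   43*  44*  44*  76 
x439  77   15   27   39*  45*  45*  42*  32*  31   34   33   76 
x432  77   78   33   44*  49*  50*  42*  30*  31   33   46   77 
x424   0   77   34   43*  49*  49*  41*  30   29   33   78    0 
x417   0   77   78   72   40*  43*  37*  32   76   78   76    0 
x409   0    0    0   77   77   78   78   79   77    0    0    0 
y from 206 down by 7.5
```

>>> arm_command --plan '[0, 0, 0, -2.4, 1.5, -6, 1, 0, 0, 0, -2.4, 1.5, -12, 1, 0, 0, 0, -2.4, 1.5, -17, 1, 0, 0, 0, -2.4, 1.5, -18.5, 1, 0, 0, 0, -2.4, 1.5, -19.5, 1, 0, 0, 0, -2.4, 1.5, -20.2, 1, 0, 0, 0, -2.4, 1.5, -20.7, 1, 0, 0, 0, -2.4, 1.5, -20.7, 1]'

```text
clock: 48.35
ee_pos: [466.3, 182.9, 73.1]
tcp_rot: [0.038, 0.999, 0.0, 0.0]
force: [0.3, 1.3, 0.5]
width: 0.007
```

```bash
python3 st.py
```

```text
t 48.35 pos [466.3 182.9  73.1] q [-0.12  0.87 -0.58  2.05  0.99  0.52  0.05] jaw 85.6 z [ 0.001  0.    -1.   ] F [0.3 1.3 0.5] w 0.6
```

>>> arm_command --plan '[0, 0, 0, 0, 0.2, -0.4, 1, 0, 0, 0, 0, 0.2, -0.7, 1, 0, 0, 0, 0, 0.2, -1, 1, 0, 0, 0, 0, 0.2, -1.2, 1, 0, 0, 0, 0, 0.2, -1.2, 1]'

```text
clock: 48.98
ee_pos: [465.8, 184.8, 60.5]
tcp_rot: [0.038, 0.999, -0.0, -0.0]
force: [0.3, 0.5, -0.0]
width: 0.004
```

```bash
python3 st.py
```

```text
t 48.98 pos [465.8 184.8  60.5] q [-0.14  0.89 -0.55  2.05  1.02  0.5   0.02] jaw 85.6 z [-0. -0. -1.] F [ 0.3  0.5 -0. ] w 0.3
```

>>> arm_command --plan '[0, 0, 0, 0, 0, 6, 1, 0, 0, 0, 1.2, -0.8, 12, 1, 0, 0, 0, 2.4, -1.7, 18, 1, 0, 0, 0, 2.4, -1.7, 22, 0.5, 0, 0, 0, 2.4, -1.7, 22, 0.5, 0, 0, 0, 2.4, -1.7, 22, 0.5]'

```text
clock: 49.72
ee_pos: [489.4, 167.2, 280.0]
tcp_rot: [0.038, 0.999, -0.001, -0.0]
force: [-0.2, 0.4, -0.3]
width: 0.321
```

```bash
python3 st.py; python3 jar.py w21; python3 - <<'E'
from h import *
c=load("w21");P=cloud(c)
m=(P[...,2]>30)&(P[...,2]<48)&(abs(P[...,0]-430)<90)&(abs(P[...,1]+80)<90);q=P[m]
print("lidbar",len(q),cv2.minAreaRect(q[:,:2].astype(np.float32)))
E
```

```text
t 49.73 pos [489.4 167.2 280. ] q [ 0.12  0.61 -0.88  1.81  0.56  0.99  0.49] jaw 85.6 z [-0.001 -0.001 -1.   ] F [-0.2  0.4 -0.3] w 28.3
x492   0    0    0   14   14   14   14   14   15    0    0    0 
x484   0   13   14   14   15   15   15   15   14   14   13    0 
x477   0   14   14   14   14   40*  14   14   14   15   14    0 
x469  71   35*  34*  34*  44*  44*  44*  40*  43*  42*  39   15 
x462  76   38*  39*  38*  43*  45*  44*  41*  44*  45*  44*  14 
x454  74   42*  43*  41*  43*  44*  44*  14   44*  45*  44*  32 
x447  77   44*  44*  44*  36*  41*  40*  14   43*  44*  44*  71 
x439  77   39*  40*  42*  45*  46*  42*  31*  31   33   32   76 
x432  77   46   33   44*  50*  48*  42*  32*  31   34   63   76 
x424  77   78   34   43*  48*  49*  42*  31   28   32   78    0 
x417   0   77   77   75   39*  42*  41*  33   54   77   76    0 
x409   0    0    0   78   77   78   77   78   77    0    0    0 
y from 206 down by 7.5
lidbar 1013 ((430.33160400390625, -81.58377838134766), (18.406362533569336, 59.460819244384766), 34.27671432495117)
```

>>> arm_command --plan '[0, 0, -8, -1, -5, 0, 0.4, 0, 0, -17, -2, -10, 0, 0.4, 0, 0, -26, -3, -15, -2, 0.4, 0, 0, -35, -4.5, -20, -6, 0.4, 0, 0, -44, -5.9, -24.9, -10, 0.4, 0, 0, -51, -5.9, -24.9, -14, 0.4, 0, 0, -51, -5.9, -24.9, -14, 0.4, 0, 0, -51, -5.9, -24.9, -14, 0.4]'

```text
clock: 50.78
ee_pos: [431.4, -79.8, 141.1]
tcp_rot: [0.463, 0.886, 0.001, -0.0]
force: [0.1, -0.4, -0.1]
width: 0.603
```

```bash
python3 st.py;python3 - <<'E'
from h import *
c=shot("wrist","w22");P=cloud(c)
m=(P[...,2]>32)&(P[...,2]<48)&(abs(P[...,0]-430)<70)&(abs(P[...,1]+80)<70);q=P[m]
if len(q): print("lidbar",len(q),cv2.minAreaRect(q[:,:2].astype(np.float32)))
m=(P[...,2]>8)&(P[...,2]<18)&(abs(P[...,0]-430)<70)&(abs(P[...,1]+80)<70);q=P[m][:,:2]
r=np.hypot(*(q-[430.5,-81.5]).T);th=np.degrees(np.arctan2(q[:,1]+81.5,q[:,0]-430.5))
print([(a,round(r[(th>=a)&(th<a+4)&(r<56)].max(initial=0),1)) for a in range(96,160,4)])
E
```

```text
t 50.77 pos [431.4 -79.8 141.1] q [ 0.36  0.67 -0.44  2.2   0.71  0.42 -0.05] jaw 34.9 z [ 0.     0.001 -1.   ] F [ 0.1 -0.4 -0.1] w 53.1
lidbar 1834 ((430.02691650390625, -81.70650482177734), (17.83029556274414, 58.810874938964844), 35.14019012451172)
[(96, np.float64(48.6)), (100, np.float64(48.7)), (104, np.float64(48.6)), (108, np.float64(48.8)), (112, np.float64(48.8)), (116, np.float64(41.6)), (120, np.float64(41.4)), (124, np.float64(41.4)), (128, np.float64(41.6)), (132, np.float64(48.7)), (136, np.float64(48.9)), (140, np.float64(49.0)), (144, np.float64(49.0)), (148, np.float64(48.9)), (152, np.float64(49.0)), (156, np.float64(49.0))]
```

>>> arm_command --plan '[0, 0, 0, -0.1, -0.2, -6, 0.4, 0, 0, 0, -0.1, -0.2, -11, 0.4, 0, 0, 0, -0.1, -0.2, -12.4, 0.4, 0, 0, 0, -0.1, -0.2, -12.4, 1, 0, 0, 0, -0.1, -0.2, -12.4, 1, 0, 0, 0, -0.1, -0.2, -12.4, 1, 0, 0, 0, -0.1, -0.2, -12.4, 1, 0, 0, 0, -0.1, -0.2, -12.4, 1]' --force 45

```text
clock: 51.82
ee_pos: [430.7, -83.2, 17.6]
tcp_rot: [0.465, 0.885, 0.0, 0.001]
force: [0.4, 0.4, 6.4]
width: 0.199
```

```bash
python3 st.py
```

```text
t 51.83 pos [430.7 -83.2  17.6] q [ 0.21  0.92 -0.2   2.25  1.71  0.16 -1.02] jaw 34.6 z [ 0.002 -0.    -1.   ] F [0.4 0.4 6.4] w 17.5
```

>>> arm_command --plan '[0, 0, 0, 0, 0, 3, 1, 0, 0, 0, 0, 0, 7, 1, 0, 0, 0, 0, 0, 11, 1, 0, 0, 0, 0, 0, 15, 1, 0, 0, 0, 0, 0, 15, 1]'

```text
clock: 52.45
ee_pos: [431.1, -83.2, 168.9]
tcp_rot: [0.465, 0.885, 0.001, 0.002]
force: [0.2, 0.5, -1.6]
width: 0.201
```

```bash
python3 st.py
```

```text
t 52.45 pos [431.1 -83.2 168.9] q [ 0.54  0.67 -0.72  2.17  0.81  0.6  -0.18] jaw 34.6 z [ 0.005 -0.    -1.   ] F [ 0.2  0.5 -1.6] w 17.7
```

>>> arm_command --plan '[0, 0, 6, 0.5, 3, 0, 1, 0, 0, 12, 1, 6.5, 0, 1, 0, 0, 18, 1.3, 10, 0, 1, 0, 0, 24, 1.6, 13.5, 0, 1, 0, 0, 30, 1.9, 17, 0, 1, 0, 0, 36, 2.1, 20.5, 0, 1, 0, 0, 42, 2.2, 24, 0, 1, 0, 0, 42, 2.2, 24.7, 0, 1]'

```text
clock: 53.45
ee_pos: [451.0, 166.2, 165.6]
tcp_rot: [0.115, 0.993, 0.001, -0.001]
force: [-0.3, -0.9, -2.5]
width: 0.198
```

>>> arm_command --plan '[0, 0, 0, 0, 0, 0, 1, 0, 0, 0, 0, 0, 0, 1]'

```text
clock: 53.7
ee_pos: [451.6, 161.8, 166.0]
tcp_rot: [0.118, 0.993, -0.001, -0.0]
force: [0.5, -0.1, -1.7]
width: 0.202
```

```bash
python3 st.py; python3 - <<'E'
from h import *
s=sensors.get_state()
c=shot("wrist","w23");P=cloud(c);z=s["ee_pos"][2]
e=s["ee_pos"]
m=(abs(P[...,2]-(z-4))<6)&(np.hypot(P[...,0]-e[0],P[...,1]-e[1])<60);q=P[m];print(m.sum(),q.mean(0))
if len(q)>100:
    hull=cv2.convexHull(q[:,:2].astype(np.float32))[:,0];o=hull[np.hypot(*(hull-e[:2]).T)>44]
    f=np.linalg.lstsq(np.c_[2*o,np.ones(len(o))],(o**2).sum(1),rcond=None)[0];print("lid circ",f[:2],np.sqrt(f[2]+f[:2]@f[:2]),"tcp",e)
    r=np.hypot(*(q[:,:2]-f[:2]).T);th=np.degrees(np.arctan2(q[:,1]-f[1],q[:,0]-f[0]))%360
    print([(a,round(r[(th>=a)&(th<a+4)&(r<56)].max(initial=0),1)) for a in range(130,210,4)])
E
```

```text
t 53.7 pos [451.6 161.8 166. ] q [ 0.09  0.76 -0.89  2.05  0.88  0.77 -0.02] jaw 76.5 z [-0.001 -0.002 -1.   ] F [ 0.5 -0.1 -1.7] w 17.7
14532 [429.20366021 167.17357024 161.21709821]
lid circ [450.78338709 161.96028966] 49.16625299087983 tcp [451.60976414 161.80038061 166.02483454]
[(130, np.float64(49.2)), (134, np.float64(49.1)), (138, np.float64(49.2)), (142, np.float64(49.2)), (146, np.float64(49.1)), (150, np.float64(49.2)), (154, np.float64(49.2)), (158, np.float64(42.1)), (162, np.float64(41.9)), (166, np.float64(41.8)), (170, np.float64(42.1)), (174, np.float64(49.2)), (178, np.float64(49.2)), (182, np.float64(49.3)), (186, np.float64(49.2)), (190, np.float64(49.2)), (194, np.float64(49.1)), (198, np.float64(49.1)), (202, np.float64(49.1)), (206, np.float64(49.1))]
```

>>> arm_command --plan '[0, 0, 0.5, 0.1, 0.28, -2, 1, 0, 0, 0.5, 0.1, 0.28, -4, 1, 0, 0, 0.5, 0.1, 0.28, -5.2, 1, 0, 0, 0.5, 0.1, 0.28, -5.2, 1, 0, 0, 0.5, 0.1, 0.28, -5.2, 1]'

```text
clock: 54.38
ee_pos: [453.2, 166.7, 115.1]
tcp_rot: [0.112, 0.994, 0.0, 0.0]
force: [0.3, -0.4, -1.8]
width: 0.201
```

```bash
python3 st.py
```

```text
t 54.38 pos [453.2 166.7 115.1] q [ 0.03  0.84 -0.81  2.08  1.02  0.68 -0.13] jaw 77.1 z [ 0.001  0.    -1.   ] F [ 0.3 -0.4 -1.8] w 17.7
```

>>> arm_command --plan '[0, 0, -0.3, -0.05, -0.2, -0.3, 1, 0, 0, -0.3, -0.05, -0.2, -0.3, 1, 0, 0, -0.3, -0.05, -0.2, -0.3, 1]'

```text
clock: 54.75
ee_pos: [452.5, 164.7, 111.8]
tcp_rot: [0.115, 0.993, 0.0, 0.0]
force: [-0.1, -0.3, -1.0]
width: 0.2
```

```bash
python3 st.py
```

```text
t 54.75 pos [452.5 164.7 111.8] q [ 0.03  0.84 -0.8   2.08  1.03  0.68 -0.14] jaw 76.8 z [ 0.  0. -1.] F [-0.1 -0.3 -1. ] w 17.6
```

>>> arm_command --plan '[0, 0, 0, 0, 0, -0.3, 1, 0, 0, 0, 0, 0, -0.6, 1, 0, 0, 0, 0, 0, -0.9, 1, 0, 0, 0, 0, 0, -1.2, 1, 0, 0, 0, 0, 0, -1.2, 1]'

```text
clock: 55.38
ee_pos: [452.2, 164.6, 99.4]
tcp_rot: [0.115, 0.993, -0.0, -0.0]
force: [-0.6, -0.1, -1.7]
width: 0.2
```

```bash
python3 st.py
```

```text
t 55.38 pos [452.2 164.6  99.4] q [ 0.02  0.86 -0.78  2.09  1.06  0.66 -0.17] jaw 76.8 z [-0. -0. -1.] F [-0.6 -0.1 -1.7] w 17.6
```

>>> arm_command --plan '[0, 0, 0, 0, 0, -0.3, 1, 0, 0, 0, 0, 0, -0.6, 1, 0, 0, 0, 0, 0, -0.9, 1, 0, 0, 0, 0, 0, -1.1, 1, 0, 0, 0, 0, 0, -1.1, 1]'

```text
clock: 56.0
ee_pos: [452.4, 164.6, 89.6]
tcp_rot: [0.115, 0.993, -0.0, 0.001]
force: [-1.8, -2.4, 11.1]
width: 0.202
```

```bash
python3 st.py
```

```text
t 56.0 pos [452.4 164.6  89.6] q [ 0.01  0.88 -0.76  2.1   1.1   0.64 -0.2 ] jaw 76.8 z [ 0.001 -0.001 -1.   ] F [-1.8 -2.4 11.1] w 17.8
```

>>> arm_command --plan '[0, 0, 0, 0, 0, 0.05, 0.4, 0, 0, 0, 0, 0, 0.05, 0.4, 0, 0, 0, 0, 0, 0.05, 0.4, 0, 0, 0, 0, 0, 5, 0.4, 0, 0, 0, 1.5, 0, 11, 0.4, 0, 0, 0, 3, 0, 17, 0.4, 0, 0, 0, 4, 0, 19, 0.4, 0, 0, 0, 4, 0, 19, 0.4]'

```text
clock: 57.0
ee_pos: [493.5, 165.0, 279.7]
tcp_rot: [0.116, 0.993, 0.001, 0.001]
force: [0.7, -0.6, 0.2]
width: 0.597
```

```bash
python3 st.py; python3 - <<'E'
from h import *
c=shot("wrist","w24");P=cloud(c);s=shot("scene","s24")
m=(abs(P[...,2]-85)<5)&(np.hypot(P[...,0]-452,P[...,1]-165)<51);q=P[m];A=np.c_[q[:,:2]-[452,165],np.ones(len(q))]
print("plate plane",np.linalg.lstsq(A,q[:,2],rcond=None)[0],len(q))
m=(P[...,2]>106)&(P[...,2]<120)&(np.hypot(P[...,0]-452,P[...,1]-165)<45);q=P[m];print("bar",np.median(q[:,2]),cv2.minAreaRect(q[:,:2].astype(np.float32)))
u,v=pix(c,[452,165,85])[0].astype(int)
a=cv2.resize(c["img"][max(v-75,0):v+75,u-75:u+75],(420,420),interpolation=cv2.INTER_CUBIC)
b=cv2.resize(s["img"][160:315,215:315],(380,590),interpolation=cv2.INTER_CUBIC)
o=np.zeros((590,800,3),np.uint8);o[:420,:420]=a;o[:,420:]=b;cv2.imwrite("pics/m24.png",o)
E
```

```text
t 57.0 pos [493.5 165.  279.7] q [ 0.18  0.66 -1.02  1.81  0.65  1.05  0.26] jaw 76.7 z [ 0.003  0.001 -1.   ] F [ 0.7 -0.6  0.2] w 52.6
plate plane [-5.95376468e-04  7.32816978e-04  8.48579562e+01] 6850
bar 111.8167373979343 ((452.25384521484375, 164.7956085205078), (17.935848236083984, 58.85483169555664), 76.61308288574219)
```

View pics/m24.png

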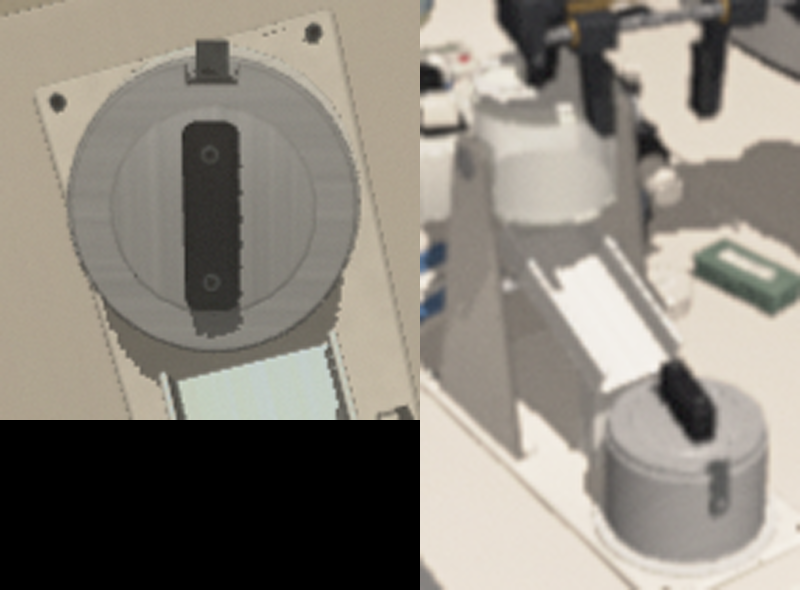

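```bash
python3 - <<'E'
from h import *
for n in ("top0",None):
    c=load(n) if n else shot("top","top25")
    P=cloud(c)
    for lo,hi in (((640,0,235),(720,85,270)),((560,100,272),(660,220,300)),((390,340,26),(590,385,60))):
        m=np.all((P>lo)&(P<hi),-1);q=P[m];print(n,m.sum(),q.mean(0).round(1) if len(q) else 0)
E
```

```text
top0 100 [675.4  62.2 251.8]
top0 82 [608.  168.1 284.5]
top0 174 [491.9 361.8  34.7]
None 99 [675.6  62.1 251.5]
None 83 [607.8 168.2 284.1]
None 7 [513.1 364.8  27.5]
```

The crank and dial are back at their starting readings, so I hand the job in.

```bash
python3 -c "
from h import *
print(arm.close_job())"
```

```text
the job is handed in; nothing more can be done
None
```

The grinding jar is charged and closed, and I handed the job in at about 57 s of the 208 s. No verdict was reported.

**What I did**
1. I turned the dial to its largest opening, tipped the drum to its end stop by the crank and rocked it twice. Three balls ran into the jar.
2. I brought the drum upright and turned the dial back to its shut stop. This was before the plugs and lid rather than at the very end.
3. I moved all four plugs from the tray into the jar. Two stacked up and had to be toppled, re-gripped and nudged until everything lay below about 50 mm, well under the lid.
4. I seated the lid with its notch over the key and let go of it.

**Last checks**
- **Lid:** it lies level, with the plate top at 84.9 mm against 85 mm expected. The key shows in the notch.
- **Drum and dial:** the crank grip reads within 0.3 mm of where it started. The dial grip's height and centre are unchanged. Its bar was at -49.5° against -47.8° at the start, within measuring error, and the wrist felt the shut stop when I turned it.
- **Drum empty:** the three ball shapes visible through the wall at the start were gone after tipping. I saw three balls in the jar.
- **Tray:** it is empty; the last check found only 7 stray points at tray height.
- **Failed or disagreed:** no final check did.

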